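Press the plug into the brass fitting with the locking clamp

TASK

Slide the brass fitting into the jaws of the bench locking clamp until it rests lightly against the stop, then press the clamp's handle down until it goes over centre and stays locked by itself with your hand off it, which drives the steel plug fully home. Then flick the release lever at the tail of the clamp so that the jaws spring open, leaving the pressed fitting standing in its place. Use firm but measured pressure, never forcing the clamp or ramming the fitting into the stop, and leave the other things on the counter alone.

Things in the scene. Friction and masses are not known exactly. Their poses are not given: they have to be found in the camera images.
- clamp: Steel locking clamp bolted to the counter on a 275 x 70 mm plate. Origin on the counter; +x along the clamp to the jaws, -x to handle and lever, z up, symmetric about y = 0. Two cheeks, 40 mm wide over all, 98 mm high, at x = -45 to 21 mm. Upper jaw reaches to x = 83 mm; open, its tip is about 118 mm high. Limit 35 N of finger force anywhere on it; the handle takes about 6 to 10 N, the lever about 2 to 5 N.
- stop: Steel stop block at the inner end of the rails, 45 mm wide, 22 mm high. Origin: centre of its underside, on the apron; its face towards the fitting is 4 mm to the clamp's +x of that. The fitting may press on it with at most 30 N.
- nest (a point): Point on the flat lower jaw (apron, 20 mm high, 60 mm wide, clamp x = 40 to 155 mm), axes as the clamp's, at clamp x = 70 mm: the centre of the fitting's underside stands here when it touches the stop. Two rails 12 mm high and 39 mm apart inside guide it from 22 mm to the +x of here, flaring to about 58 mm apart 46 mm from here.
- handle_pad (a point): Middle of the top of the moving handle's grip, where to press. The handle (100 mm long, 20 mm wide, 14 mm thick) points to the clamp's -x and pivots at clamp x = -36, z = 88 mm; this point is 85 mm from the pivot along it and 7 mm above its centre line. It swings down in the clamp's x-z plane.
- handle (a joint): Handle angle, rad: 0 open (rising 0.575 from level), grows as it is pressed down, level at 0.575. Resistance starts between 0.02 and 0.15; dead centre is 0.50; beyond it the handle snaps down by itself onto an adjusting screw whose setting varies (0.55 to 0.60), and the push on the finger vanishes. From below dead centre a light spring opens it.
- lever_pad (a point): Middle of the top of the release lever's flat tail (30 x 22 mm, 6 mm thick), which sticks out beyond the handle's end, 66 mm above the counter at rest, at clamp x = -183; 58 mm from the lever's pivot at clamp x = -125, z = 60 mm. Press it down about 10 to 20 mm: its nose lifts the locked handle back over centre.
- lever (a joint): Release lever angle in rad: 0 at rest, grows as the tail is pressed down, 0.5 at its end stop; a spring returns it. The nose takes up slack first; the handle is freed at about 0.2 to 0.3.
- fitting: Loose brass plumbing fitting, 0.2 kg: upright round body 34 mm in diameter (collar 37 mm near the top), 42 mm high, with a side pipe 16 mm in diameter, axis 24 mm above the underside, reaching to 85 mm from the body's centre along +x. Origin: centre of the underside. It starts on the apron outside the rails, pipe pointing away from the jaws.
- plug (a joint): Steel plug, a disc 24 mm in diameter and 5 mm thick on top of the fitting: how far (m) it still stands out, 0 = fully home on the fitting's top; it starts 4 to 7 mm out and takes about 15 N to push in.
- tub: Bystander: lidded plastic tub 106 x 81 x 48 mm, origin under its centre.
- roll: Bystander: roll of sandpaper standing on end, 64 mm in diameter, 60 mm high, origin under its centre.
- coil: Bystander: flat coil of wire 70 mm in diameter, 30 mm high, origin under its centre.
There are look-alikes about, which are no part of the job. Of the things that look like the fitting, the middle-sized one is meant.

How it is judged (in metres and radians):
On the way, in this order (a step that is already met when the one before it is completed fails the run):
1. the fitting stands against the stop with the clamp still open (x of fitting in the frame of nest between -0.003 and 0.003 m and y of fitting in the frame of nest between -0.004 and 0.004 m and z of fitting in the frame of nest below 0.003 m and angle between fitting's own z axis and vertical below 0.08 rad and value of joint handle below 0.1 rad), for 0.2 s.
2. the clamp is locked on the fitting by itself (handle past dead centre, fingers off the clamp), the plug home (x of fitting in the frame of nest between -0.003 and 0.003 m and y of fitting in the frame of nest between -0.004 and 0.004 m and z of fitting in the frame of nest below 0.003 m and angle between fitting's own z axis and vertical below 0.08 rad and value of joint plug below 0.0012 m and value of joint handle above 0.52 rad and contact force between the fingers and clamp below 0.5 N), for 0.3 s.
3. the release lever is pressed down while the fitting stays put (x of fitting in the frame of nest between -0.003 and 0.003 m and y of fitting in the frame of nest between -0.004 and 0.004 m and z of fitting in the frame of nest below 0.003 m and angle between fitting's own z axis and vertical below 0.08 rad and value of joint lever above 0.1 rad), for 0.04 s.
At the end, for the whole second after the job is handed in: The fitting stands upright at rest against the stop (underside centre within 3 mm along and 4 mm across of the nest point), the plug is home within 1.2 mm, the handle is sprung open (below 0.15 rad) and the lever is back at rest (below 0.1 rad) (x of fitting in the frame of nest between -0.003 and 0.003 m and y of fitting in the frame of nest between -0.004 and 0.004 m and z of fitting in the frame of nest below 0.003 m and angle between fitting's own z axis and vertical below 0.08 rad and value of joint plug below 0.0012 m and value of joint handle below 0.15 rad and value of joint lever below 0.1 rad and linear speed of fitting below 0.02 m/s); the robot touches nothing.
It fails at once if the fingers force the clamp with more than 35 N (contact force between the fingers and clamp above 35 N).
It fails at once if the fitting is rammed into the stop with more than 30 N (contact force between fitting and stop above 30 N).
It fails at once if the fitting is knocked over (angle between fitting's own z axis and vertical above 0.6 rad).
It fails at once if the tub, the roll or the coil is pushed away by more than 15 mm (distance of any of tub, roll, coil from where it was at the start of the episode above 0.015 m).
It also fails if it takes over 58 s, if anything falls off the work surface, if the arm or the gripper's body presses on something with over 40 N, if the wrist force passes 120 N, or if a joint passes its speed limit or range.

ROBOT

A 6-joint arm with a two-finger parallel gripper is mounted at the origin on the work surface. World frame = base frame: x ahead of the robot, y to its left, z up, the work surface at z = 0. Lengths are in mm, angles in degrees, forces in N, time in s.
With the tool pointing down it reaches from about 350 to 850 mm from the base axis. Payload 8.1 kg.
Tool frame: the origin (TCP) lies at the very end of the fingers, on their centre line; the grasp point (between the pads) lies grip_depth behind it (grip_depth is the distance from the TCP to the grasp point, in mm); z points along the fingers, y is the direction in which the jaws open and shut (so a half turn about z gives the same grasp; the last joint's range is limited). The gripper opens to 85 mm and grips with 20 to 120 N. Pads are 22 mm wide; open, the fingers measure 114 mm over their backs; the gripper's body (76 mm by 85 mm) begins 54 mm behind the grasp point. The pads swing forward as they close: fully open they stand 13 mm farther back than shut.
Start: joints at [66.211, 7.471, 85.268, -0, 87.261, -4.893], TCP at [194.291, 567.676, 231.292] pointing down, gripper open.
Joint ranges: [-169.43, 169.43], [-51.17, 129.36], [1.28, 143.12], [-76.62, 256.62], [0, 156.53], [-152.29, 152.29]. Speed limits (degrees/s): [136.94, 136.94, 159.86, 180, 180, 180].

INTERFACE

Orientations are given as [roll, pitch, yaw] about the fixed x, y, z axes, in that order (R = Rz(yaw) Ry(pitch) Rx(roll)).
In Python, from bench import * gives the robot as it stands.
- The arm moves only by the tool step_arm, never from a script. Its argument "plan" is a list of rows, each an object of numbers: "grip": the finger opening in cm, from 0 to 8.54; "tx", "ty", "tz": the shift along the tool's x, y, z in cm; "ax", "ay", "az": the turn, a rotation vector about the tool's x, y, z in degrees. In form: [{"grip": .., "tx": .., "ty": .., "tz": .., "ax": .., "ay": .., "az": ..}, ...]. A call has 1 to 8 rows; each row shifts and turns the commanded pose from where the row before left it, along the tool's axes as they then stand; what a row does not reach is not made up. A row lasts 1/12 s, in which the tool goes at most 41.7 mm and 7.16 degrees, less where a joint would pass 70% of its speed; a pose out of reach is approached as far as the arm can. A call with a gripper value outside its range is refused whole. The fingers move at their own pace and stop on an object; "newtons" is the grip in N (left out, the last holds). Time passes only in rows, so rows that do not move let the fingers close. It gives the time, the measured TCP pose, the force and the opening at its end, in the units of the state.
- sense(): the state, without advancing time (a new reading comes with each control period).
- snapshot(name): name is "scene" or "top" or "wrist"; returns the picture (384x512x3 uint8, red, green, blue); there is no depth.
- camera_model(name): a dict with "intrinsics" (3x3 intrinsics, pixels), "dist_coeffs" ([k1, k2, p1, p2, k3] as OpenCV has them; the pictures are not rectified), "pose" (4x4, takes a point from camera to world coordinates); the wrist camera has in their place "T_tool_cam" (4x4, takes a point from camera to tool coordinates, whose origin is the TCP and whose axes are the flange's). Camera axes: x right, y down, z forward; pixel columns grow to the right and rows downward; lengths in mm; the calibration is good to about 2 mm. A picture is of the moment at which its call begins: read the wrist's pose just before it. camera_model takes no time and is no camera call.
- hand_in(): hands the job in, once; it reports no verdict.
The state is a dict: "time": time; "joint_pos": joint angles; "qd": joint speeds; "joint_efforts": joint torques, N m; "tool_pos": TCP position; "tcp_rot": TCP orientation; "ft_force": force on the tool from outside, world axes, zero at the start; "wrist_torque": the same for the moment, N m; "finger_gap": finger opening in mm.
Only numpy, scipy, OpenCV 4.12 (cv2) and the standard library are available. Lean on these libraries where they do the work, as an engineer would, in place of code of your own. Each camera call takes 0.05 s, during which the arm holds its last target.

## Working session

There is one attempt and no reset: what is moved stays moved. The work goes in short steps, Python scripts to look and compute and a tool call to move; the robot and the scene stay as the last step left them, time stands still between calls to the robot, and variables do not carry over. Pictures are saved under pics/ and viewed, and the job is handed in when it is done.

Besides the shell and the picture viewer there is one more tool, called after "Call:" by a JSON object that holds its "api" and its "payload". step_arm: Moves the arm, as the interface text tells. Its arguments: {"type":"object","properties":{"plan":{"type":"array","items":{"type":"object","properties":{"grip":{"type":"number"},"tx":{"type":"number"},"ty":{"type":"number"},"tz":{"type":"number"},"ax":{"type":"number"},"ay":{"type":"number"},"az":{"type":"number"}}}},"newtons":{"type":"number"}},"required":["plan"]}

```bash
mkdir -p pics; ls
cat > h.py <<'E'
from bench import *
import numpy as np, cv2
def save(n,img): cv2.imwrite('pics/'+n+'.png',cv2.cvtColor(img,cv2.COLOR_RGB2BGR))
E
python3 - <<'E'
from h import *
s=sense();print(s)
for n in ('scene','top','wrist'):
    im=snapshot(n);np.save('pics/%s0.npy'%n,im);save(n+'0',im)
    print(n,camera_model(n))
E
```

```text
pics
{'time': 0.0, 'joint_pos': array([ 6.62110841e+01,  7.51340713e+00,  8.53299674e+01, -2.72293185e-03,
        8.72622424e+01, -4.89072651e+00]), 'qd': array([-0.08345376,  0.06558203, -0.07039165, -0.07561542, -0.10392632,
       -0.05958685]), 'joint_efforts': array([ 1.25915329e-03, -5.69421566e+01, -5.00538754e+01, -3.71384558e-04,
        1.50290842e-02,  9.82346705e-06]), 'tool_pos': array([194.07897776, 567.15482128, 230.25557808]), 'tcp_rot': array([-1.79894536e+02, -6.29476023e-03,  1.61101937e+02]), 'ft_force': array([ 0.33112648, -0.47823567,  0.5441948 ]), 'wrist_torque': array([ 0.01387087,  0.0245401 , -0.00868761]), 'finger_gap': 85.25072435962444}
scene {'intrinsics': array([[381.33575145,   0.        , 261.90591602],
       [  0.        , 381.33575145, 188.43416887],
       [  0.        ,   0.        ,   1.        ]]), 'dist_coeffs': array([-0.0404681,  0.       ,  0.       ,  0.       ,  0.       ]), 'pose': array([[-1.29064978e-03,  8.06632525e-01, -5.91051862e-01,
         1.06506150e+03],
       [ 9.99874310e-01,  1.03806922e-02,  1.19835786e-02,
        -2.2
[... 714 characters left out ...]
     [ 0.00000000e+00,  0.00000000e+00,  0.00000000e+00,
         1.00000000e+00]])}
wrist {'intrinsics': array([[322.05671282,   0.        , 256.92714722],
       [  0.        , 322.05671282, 190.45132447],
       [  0.        ,   0.        ,   1.        ]]), 'dist_coeffs': array([0.00668349, 0.        , 0.        , 0.        , 0.        ]), 'T_tool_cam': array([[-2.92099858e-04, -9.59504486e-01, -2.81693193e-01,
         7.17349067e+01],
       [ 9.99999950e-01, -3.14179586e-04,  3.32165626e-05,
         4.97302061e-01],
       [-1.20373692e-04, -2.81693170e-01,  9.59504530e-01,
        -1.43056458e+02],
       [ 0.00000000e+00,  0.00000000e+00,  0.00000000e+00,
         1.00000000e+00]])}
```

View pics/scene0.png

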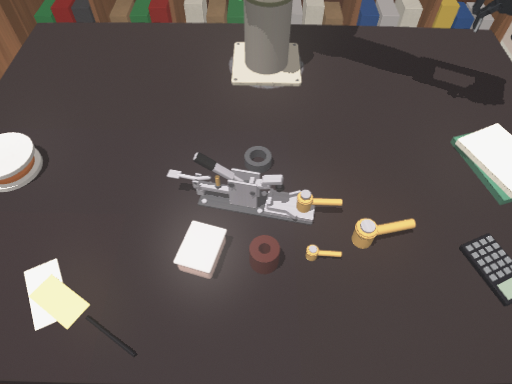

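View pics/top0.png

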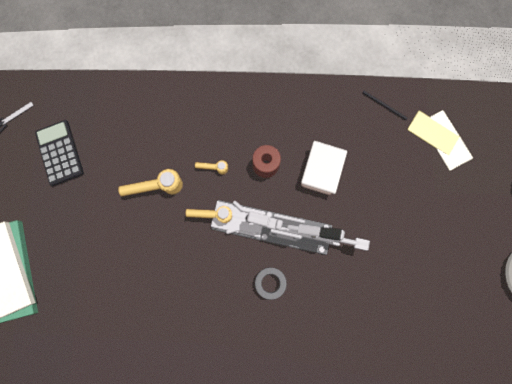

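View pics/wrist0.png

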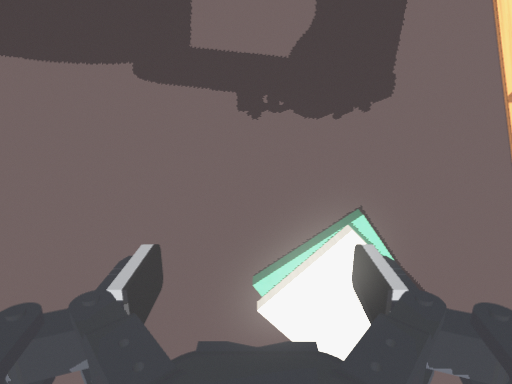

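Run:
```python
from h import *
a=np.load('pics/top0.npy');b=np.load('pics/scene0.npy')
save('top0c',cv2.resize(a[185:265,175:375],None,fx=4,fy=4,interpolation=cv2.INTER_CUBIC))
save('scene0c',cv2.resize(b[140:280,160:430],None,fx=2.9,fy=2.9,interpolation=cv2.INTER_CUBIC))
```

```text
(no output)
```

View pics/top0c.png

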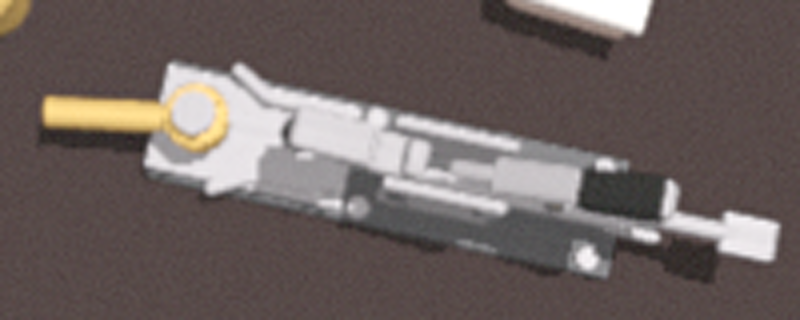

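View pics/scene0c.png

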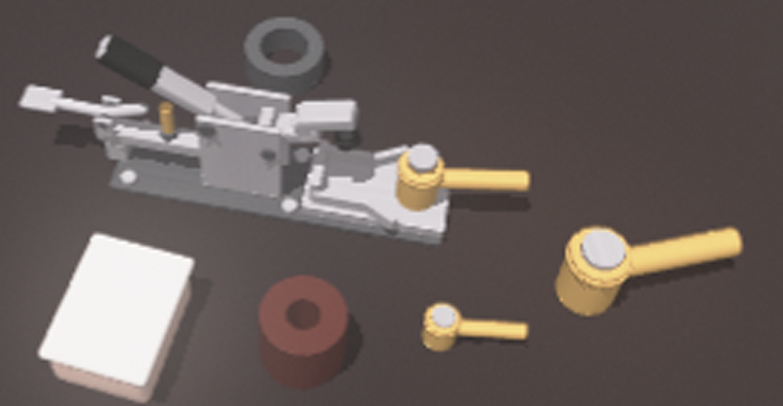

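Run:
```python
from h import *
a=np.load('pics/top0.npy');b=np.load('pics/scene0.npy')
x=cv2.resize(a[190:240,180:280],None,fx=8,fy=8,interpolation=cv2.INTER_CUBIC)
y=cv2.resize(a[210:260,290:375],None,fx=8,fy=8,interpolation=cv2.INTER_CUBIC)
save('t1',x);save('t2',y)
save('s1',cv2.resize(b[175:230,255:350],None,fx=8,fy=8,interpolation=cv2.INTER_CUBIC))
save('s2',cv2.resize(b[150:215,165:265],None,fx=8,fy=8,interpolation=cv2.INTER_CUBIC))
```

```text
(no output)
```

View pics/t1.png

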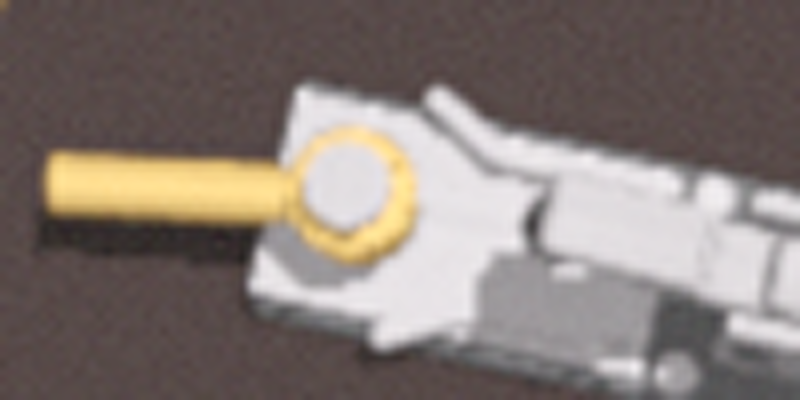

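View pics/t2.png

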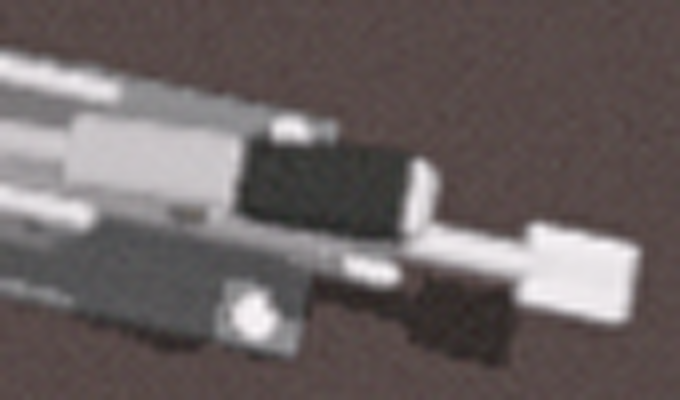

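View pics/s1.png

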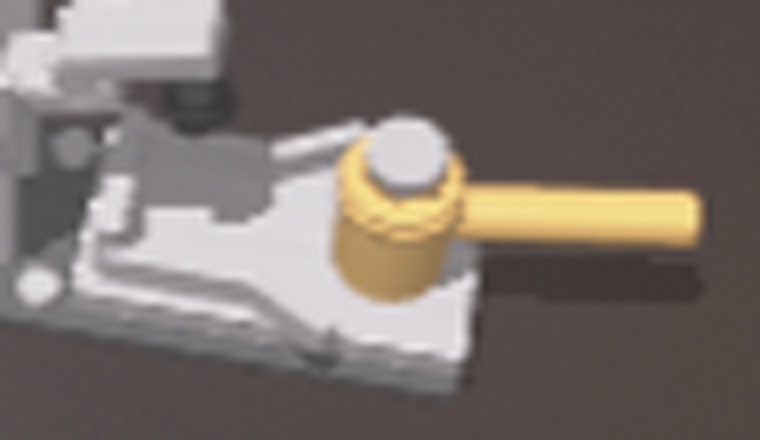

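View pics/s2.png

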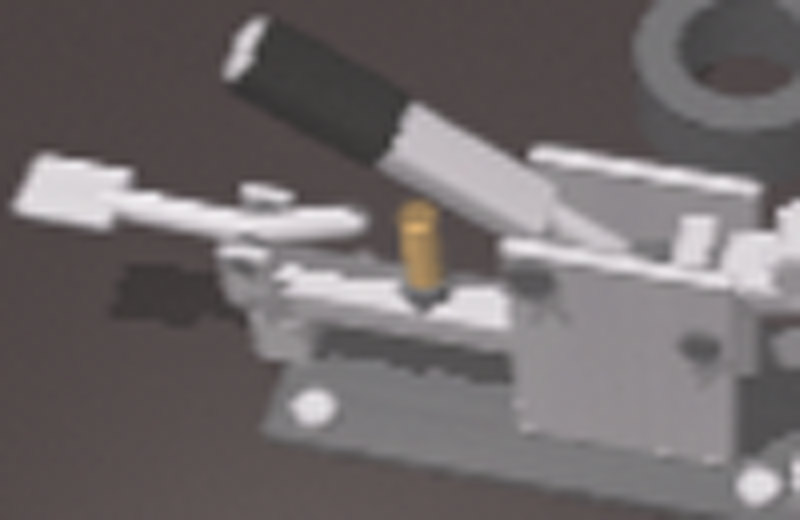

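```bash
cat >> h.py <<'E'
def proj(n,P):
    c=camera_model(n);T=np.linalg.inv(c['pose'])
    P=np.atleast_2d(np.asarray(P,float))
    return cv2.projectPoints(P,cv2.Rodrigues(T[:3,:3])[0],T[:3,3],c['intrinsics'],c['dist_coeffs'])[0].reshape(-1,2)
def place(p,L):
    c,s=np.cos(p[2]),np.sin(p[2]);L=np.atleast_2d(np.asarray(L,float))
    return np.c_[p[0]+c*L[:,0]-s*L[:,1],p[1]+s*L[:,0]+c*L[:,1],L[:,2]]
E
cat > fit.py <<'E'
from h import *
from scipy.optimize import least_squares
def fit(obs,p0):
    def r(p):
        return np.concatenate([ (proj(n,place(p,l))[0]-np.array(u)) for n,l,u in obs])
    s=least_squares(r,p0,loss='soft_l1'); print(s.x[:2],np.degrees(s.x[2])); print(r(s.x).reshape(-1,2).round(1).tolist()); return s.x
C=[('top',(155,-30,20),(217.75,200.6)),('top',(155,30,20),(211.25,225.6)),('top',(-183,0,66),(362.4,244.1)),
('top',(-45,-18.5,98),(304.75,221.25)),('top',(-45,18.5,98),(301.9,236.9)),
('scene',(155,-30,20),(313.1,219.75)),('scene',(-183,0,66),(174.25,174)),('scene',(-45,-18.5,98),(228.1,180.4)),('scene',(-45,18.5,98),(231.9,169)),('scene',(21,18.5,98),(260,173.4))]
c=fit(C,[420,0,1.5])
print('only top');fit(C[:5],c);print('scene');fit(C[5:],c)
print(place(c,[(70,0,20),(-183,0,66),(155,0,20)]))
F=[('top',(0,0,72),(223.4,213.4)),('top',(85,0,48),(186,213.1)),('scene',(0,0,72),(305.9,194)),('scene',(85,0,44),(342.1,202.1))]
f=fit(F,[420,60,1.5])
d=f[:2]-c[:2];a=c[2];print('fitting in clamp',np.cos(a)*d[0]+np.sin(a)*d[1],-np.sin(a)*d[0]+np.cos(a)*d[1],np.degrees(f[2]-a))
E
python3 fit.py
```

```text
[549.05220377 -41.56659054] 1518.6802114569912
[[-1.5, -0.1], [-1.2, 0.0], [0.2, -0.1], [-0.6, -1.1], [-1.3, 0.5], [-0.4, 0.4], [-1.9, -0.7], [-1.1, 0.5], [-0.8, -0.9], [-0.1, -0.4]]
only top
[548.84590721 -43.58118144] 1518.5557092831157
[[-0.6, -0.1], [-0.3, -0.0], [1.1, 0.2], [0.4, -0.9], [-0.3, 0.7]]
scene
[549.43464119 -39.67655485] 1518.9697075035733
[[0.5, 0.3], [-1.3, -0.3], [-0.3, 0.8], [-0.0, -0.6], [0.7, -0.3]]
[[ 562.79214065   27.07169421   20.        ]
 [ 513.13208307 -221.00667784   66.        ]
 [ 579.47634972  110.41818285   20.        ]]Traceback (most recent call last):
  File "fit.py", line 14, in <module>
    f=fit(F,[420,60,1.5])
  File "fit.py", line 6, in fit
    s=least_squares(r,p0,loss='soft_l1'); print(s.x[:2],np.degrees(s.x[2])); print(r(s.x).reshape(-1,2).round(1).tolist()); return s.x
    return func(*args, **kwargs)
    result = trf(vector_fun.fun, vector_fun.jac, x0, f0, J0, lb, ub, ftol, xtol,
                 gtol, max_nfev, x_scale, loss_function, tr_solver,
                 tr_options.copy(), verbose, callback=callback_wrapped)
    return trf_no_b
[... 791 characters left out ...]
                  ^^^
    df = [f_eval - f0 for f_eval in f_evals]
                                    ^^^^^^^
    f = np.atleast_1d(self.fun(x, *self.args, **self.kwargs))
                      ~~~~~~~~^^^^^^^^^^^^^^^^^^^^^^^^^^^^^^
    return np.atleast_1d(self.fun(x))
                         ~~~~~~~~^^^
    return self.f(x, *self.args, **self.kwargs)
           ~~~~~~^^^^^^^^^^^^^^^^^^^^^^^^^^^^^^
  File "fit.py", line 5, in r
    return np.concatenate([ (proj(n,place(p,l))[0]-np.array(u)) for n,l,u in obs])
                             ~~~~^^^^^^^^^^^^^^
  File "h.py", line 5, in proj
    c=camera_model(n);T=np.linalg.inv(c['pose'])
ValueError: time passes only in moves, steps and waits
```

```bash
cat >> h.py <<'E'
_c={}
_cm=camera_model
def camera_model(n):
    if n not in _c: _c[n]=_cm(n)
    return _c[n]
E
python3 fit.py; python3 -c "
from h import *;print(sense()['time'])"
```

```text
[549.05220377 -41.56659054] 1518.6802114569912
[[-1.5, -0.1], [-1.2, 0.0], [0.2, -0.1], [-0.6, -1.1], [-1.3, 0.5], [-0.4, 0.4], [-1.9, -0.7], [-1.1, 0.5], [-0.8, -0.9], [-0.1, -0.4]]
only top
[548.84590721 -43.58118144] 1518.5557092831157
[[-0.6, -0.1], [-0.3, -0.0], [1.1, 0.2], [0.4, -0.9], [-0.3, 0.7]]
scene
[549.43464119 -39.67655485] 1518.9697075035733
[[0.5, 0.3], [-1.3, -0.3], [-0.3, 0.8], [-0.0, -0.6], [0.7, -0.3]]
[[ 562.79214065   27.07169421   20.        ]
 [ 513.13208307 -221.00667784   66.        ]
 [ 579.47634972  110.41818285   20.        ]]
[430.37310684  71.65077851] -1029.2295449250971
[[2.6, 66.8], [11.6, 40.9], [-9.6, -47.4], [-18.6, -31.0]]
fitting in clamp 87.72003880196918 138.59327363000475 -2547.9097563820887
0.15
```

```bash
sed -i 's/\[420,60,1.5\]/[565,100,1.5]/; s/\[420,0,1.5\]/[549,-41,1.37]/' fit.py
cat >> fit.py <<'E'
print('top');fit(F[:2],f);print('sc');fit(F[2:],f)
E
python3 fit.py
```

```text
[549.0522037  -41.56659067] 78.68021108586264
[[-1.5, -0.1], [-1.2, 0.0], [0.2, -0.1], [-0.6, -1.1], [-1.3, 0.5], [-0.4, 0.4], [-1.9, -0.7], [-1.1, 0.5], [-0.8, -0.9], [-0.1, -0.4]]
only top
[548.84590719 -43.58118148] 78.55570919298344
[[-0.6, -0.1], [-0.3, -0.0], [1.1, 0.2], [0.4, -0.9], [-0.3, 0.7]]
scene
[549.43464121 -39.6765548 ] 78.96970728681897
[[0.5, 0.3], [-1.3, -0.3], [-0.3, 0.8], [-0.0, -0.6], [0.7, -0.3]]
[[ 562.79214102   27.071694     20.        ]
 [ 513.13208184 -221.00667773   66.        ]
 [ 579.47635063  110.41818253   20.        ]]
[572.37829607  84.45397675] 88.71973667807787
[[-0.9, -0.2], [-0.6, -0.2], [-0.6, -0.1], [-1.1, -0.1]]
fitting in clamp 128.1476375390861 1.863596132019513 10.039525592215227
top
[572.03851329  82.76429253] 88.80402908303245
[[-0.2, -0.0], [0.2, 0.0]]
sc
[572.72576272  86.27223944] 88.68687496953821
[[0.2, -0.0], [-0.3, 0.0]]
```

```bash
python3 -c "
from h import *
delta([574,147,160],88.7)"
```

```text
pos [194.1 567.3 230.5] rot [-179.9   -0.   161.1] F [-0.6  0.1  0.2] gap 85.4 t 0.15
tx ty tz [-49.55 -27.45   7.08]
rotvec [-7.00e-02  5.00e-02  7.24e+01]
```

Call:
{"api": "step_arm", "payload": {"plan": [{"tx": -3.1, "ty": -1.72, "tz": 0.44}, {"tx": -3.1, "ty": -1.72, "tz": 0.44}, {"tx": -3.1, "ty": -1.72, "tz": 0.44}, {"tx": -3.1, "ty": -1.72, "tz": 0.44}, {"tx": -3.1, "ty": -1.72, "tz": 0.44}, {"tx": -3.1, "ty": -1.72, "tz": 0.44}, {"tx": -3.1, "ty": -1.72, "tz": 0.44}, {"tx": -3.1, "ty": -1.72, "tz": 0.44}]}}

```text
invalid input
```

Call:
{"api": "step_arm", "payload": {"plan": [{"tx": -3.1, "ty": -1.72, "tz": 0.44}, {"tx": -3.1, "ty": -1.72, "tz": 0.44}, {"tx": -3.1, "ty": -1.72, "tz": 0.44}, {"tx": -3.1, "ty": -1.72, "tz": 0.44}, {"tx": -3.1, "ty": -1.72, "tz": 0.44}, {"tx": -3.1, "ty": -1.72, "tz": 0.44}, {"tx": -3.1, "ty": -1.72, "tz": 0.44}, {"tx": -3.1, "ty": -1.72, "tz": 0.44}]}}

```text
invalid input
```

Call:
{"api": "step_arm", "payload": {"plan": [{"az": 7}, {"az": 7}, {"az": 7}, {"az": 7}, {"az": 7}, {"az": 7}, {"az": 7}, {"az": 7}]}}

```text
invalid input
```

Call:
{"api": "step_arm", "payload": {"plan": [{"az": 7}, {"az": 7}, {"az": 2.4}, {}, {}]}}

```text
invalid input
```

```bash
python3 -c "
from h import *
delta([574,147,160],88.7)
save('w1',snapshot('wrist'))"
```

```text
pos [194.1 567.3 230.5] rot [-179.9   -0.   161.1] F [-0.6  0.1  0.2] gap 85.4 t 0.15
tx ty tz [-49.55 -27.45   7.08]
rotvec [-7.00e-02  5.00e-02  7.24e+01]
```

View pics/w1.png

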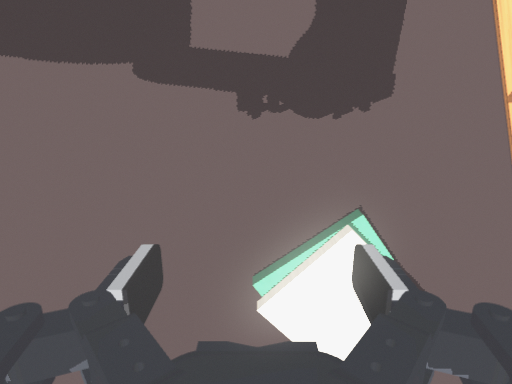

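Call:
{"api": "step_arm", "payload": {"plan": [{"grip": 8.5, "tx": -3.1, "ty": -1.72, "tz": 0.44, "ax": 0, "ay": 0, "az": 0}, {"grip": 8.5, "tx": -3.1, "ty": -1.72, "tz": 0.44, "ax": 0, "ay": 0, "az": 0}, {"grip": 8.5, "tx": -3.1, "ty": -1.72, "tz": 0.44, "ax": 0, "ay": 0, "az": 0}, {"grip": 8.5, "tx": -3.1, "ty": -1.72, "tz": 0.44, "ax": 0, "ay": 0, "az": 0}, {"grip": 8.5, "tx": -3.1, "ty": -1.72, "tz": 0.44, "ax": 0, "ay": 0, "az": 0}, {"grip": 8.5, "tx": -3.1, "ty": -1.72, "tz": 0.44, "ax": 0, "ay": 0, "az": 0}, {"grip": 8.5, "tx": -3.1, "ty": -1.72, "tz": 0.44, "ax": 0, "ay": 0, "az": 0}, {"grip": 8.5, "tx": -3.1, "ty": -1.72, "tz": 0.44, "ax": 0, "ay": 0, "az": 0}]}}

```text
time: 0.87
tool_pos: [385.1, 355.7, 195.8]
tcp_rot: [180.0, -0.0, 161.1]
ft_force: [-0.2, 0.9, 0.3]
finger_gap: 84.9
```

Call:
{"api": "step_arm", "payload": {"plan": [{"grip": 8.5, "tx": -3.1, "ty": -1.72, "tz": 0.44, "ax": 0, "ay": 0, "az": 0}, {"grip": 8.5, "tx": -3.1, "ty": -1.72, "tz": 0.44, "ax": 0, "ay": 0, "az": 0}, {"grip": 8.5, "tx": -3.1, "ty": -1.72, "tz": 0.44, "ax": 0, "ay": 0, "az": 0}, {"grip": 8.5, "tx": -3.1, "ty": -1.72, "tz": 0.44, "ax": 0, "ay": 0, "az": 0}, {"grip": 8.5, "tx": -3.1, "ty": -1.72, "tz": 0.44, "ax": 0, "ay": 0, "az": 0}, {"grip": 8.5, "tx": -3.1, "ty": -1.72, "tz": 0.44, "ax": 0, "ay": 0, "az": 0}, {"grip": 8.5, "tx": -3.1, "ty": -1.72, "tz": 0.44, "ax": 0, "ay": 0, "az": 0}, {"grip": 8.5, "tx": -3.1, "ty": -1.72, "tz": 0.44, "ax": 0, "ay": 0, "az": 0}]}}

```text
time: 1.53
tool_pos: [575.3, 145.1, 160.5]
tcp_rot: [-180.0, -0.0, 161.1]
ft_force: [0.2, 0.5, -0.7]
finger_gap: 84.9
```

Call:
{"api": "step_arm", "payload": {"plan": [{"grip": 8.5, "tx": 0, "ty": 0, "tz": 0, "ax": 0, "ay": 0, "az": 7}, {"grip": 8.5, "tx": 0, "ty": 0, "tz": 0, "ax": 0, "ay": 0, "az": 7}, {"grip": 8.5, "tx": 0, "ty": 0, "tz": 0, "ax": 0, "ay": 0, "az": 7}, {"grip": 8.5, "tx": 0, "ty": 0, "tz": 0, "ax": 0, "ay": 0, "az": 7}, {"grip": 8.5, "tx": 0, "ty": 0, "tz": 0, "ax": 0, "ay": 0, "az": 7}, {"grip": 8.5, "tx": 0, "ty": 0, "tz": 0, "ax": 0, "ay": 0, "az": 7}, {"grip": 8.5, "tx": 0, "ty": 0, "tz": 0, "ax": 0, "ay": 0, "az": 7}, {"grip": 8.5, "tx": 0, "ty": 0, "tz": 0, "ax": 0, "ay": 0, "az": 7}]}}

```text
time: 2.2
tool_pos: [574.3, 146.6, 160.6]
tcp_rot: [-180.0, -0.0, 104.8]
ft_force: [0.2, -0.2, -0.4]
finger_gap: 84.9
```

Call:
{"api": "step_arm", "payload": {"plan": [{"grip": 8.5, "tx": 0, "ty": 0, "tz": 0, "ax": 0, "ay": 0, "az": 7}, {"grip": 8.5, "tx": 0, "ty": 0, "tz": 0, "ax": 0, "ay": 0, "az": 7}, {"grip": 8.5, "tx": 0, "ty": 0, "tz": 0, "ax": 0, "ay": 0, "az": 2.4}, {"grip": 8.5, "tx": 0, "ty": 0, "tz": 0, "ax": 0, "ay": 0, "az": 0}]}}

```text
time: 2.53
tool_pos: [574.3, 146.7, 160.6]
tcp_rot: [-180.0, 0.0, 88.6]
ft_force: [-0.1, 0.3, 0.7]
finger_gap: 84.6
```

```bash
python3 -c "
from h import *
delta([574,147,160],88.7)
save('w2',snapshot('wrist'))"
```

```text
pos [574.3 146.7 160.6] rot [-180.     0.    88.6] F [-0.1  0.3  0.7] gap 84.6 t 2.5333
tx ty tz [ 0.03 -0.03  0.06]
rotvec [-0.03  0.01 -0.11]
```

View pics/w2.png

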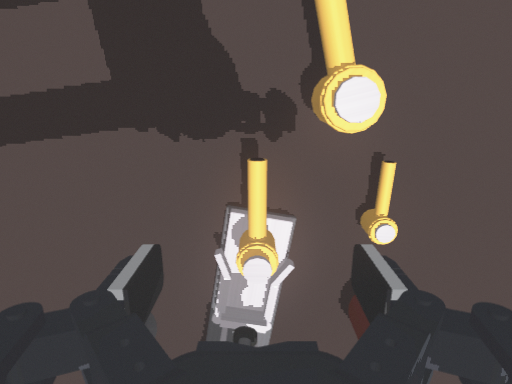

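```bash
cat >> h.py <<'E'
def wpose(s=None):
    s=s or sense()
    T=np.eye(4);T[:3,:3]=Ro.from_euler('xyz',s['tcp_rot'],degrees=True).as_matrix();T[:3,3]=s['tool_pos']
    return T@camera_model('wrist')['T_tool_cam']
def wproj(P,W):
    c=camera_model('wrist');T=np.linalg.inv(W)
    return cv2.projectPoints(np.atleast_2d(np.asarray(P,float)),cv2.Rodrigues(T[:3,:3])[0],T[:3,3],c['intrinsics'],c['dist_coeffs'])[0].reshape(-1,2)
def fitw(obs,p0,W):
    from scipy.optimize import least_squares
    r=lambda p:np.concatenate([wproj(place(p,l),W)[0]-np.array(u) for l,u in obs])
    q=least_squares(r,p0);print('fit',q.x[:2].round(1),np.degrees(q.x[2]).round(2),'res',r(q.x).reshape(-1,2).round(1).tolist());return q.x
E
python3 - <<'E'
from h import *
W=wpose()
print(wproj(place([572.4,84.5,np.radians(88.7)],[(0,0,72),(85,0,44)]),W))
print(wproj(place([549.05,-41.6,np.radians(78.68)],[(155,30,20),(155,-30,20)]),W))
im=cv2.imread('pics/w2.png');cv2.imwrite('pics/w2c.png',cv2.resize(im[145:345,195:325],None,fx=3,fy=3,interpolation=cv2.INTER_CUBIC))
E
```

```text
[[256.28390957 269.2115077 ]
 [256.39895407 158.79761202]]
[[231.76874321 210.69215638]
 [294.5693813  221.1676195 ]]
```

View pics/w2c.png

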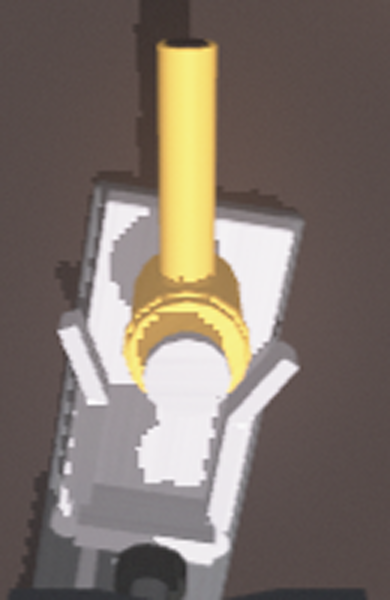

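Call:
{"api": "step_arm", "payload": {"plan": [{"grip": 8.5, "tx": 0.4, "ty": 0, "tz": 3.3, "ax": 0, "ay": 0, "az": 0}, {"grip": 8.5, "tx": 0, "ty": 0, "tz": 3.3, "ax": 0, "ay": 0, "az": 0}, {"grip": 8.5, "tx": 0, "ty": 0, "tz": 3.3, "ax": 0, "ay": 0, "az": 0}, {"grip": 7.0, "tx": 0, "ty": 0, "tz": 3.3, "ax": 0, "ay": 0, "az": 0}, {"grip": 5.0, "tx": 0, "ty": 0, "tz": 0.06, "ax": 0, "ay": 0, "az": 0}, {"grip": 4, "tx": 0, "ty": 0, "tz": 0, "ax": 0, "ay": 0, "az": 0}], "newtons": 25}}

```text
time: 3.08
tool_pos: [572.2, 150.3, 26.2]
tcp_rot: [-179.7, 0.1, 88.8]
ft_force: [0.2, -0.0, 0.1]
finger_gap: 50.9
```

```bash
python3 -c "
from h import *
delta([574,150.5,28],88.7)
save('w3',snapshot('wrist'))"
```

```text
pos [572.2 150.3  26.2] rot [-1.797e+02  1.000e-01  8.880e+01] F [ 0.2 -0.   0.1] gap 50.9 t 3.0833
tx ty tz [ 0.03  0.18 -0.18]
rotvec [-0.32  0.06  0.09]
```

View pics/w3.png

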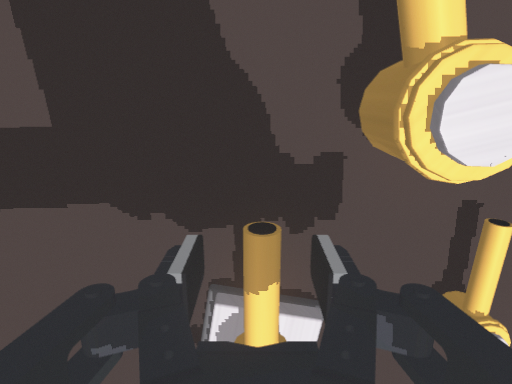

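Call:
{"api": "step_arm", "payload": {"plan": [{"grip": 3.0, "tx": 0, "ty": 0.15, "tz": -0.05, "ax": 0, "ay": 0, "az": 0}, {"grip": 2.0, "tx": 0, "ty": 0, "tz": 0, "ax": 0, "ay": 0, "az": 0}, {"grip": 1.2, "tx": 0, "ty": 0, "tz": 0, "ax": 0, "ay": 0, "az": 0}, {"grip": 1.2, "tx": 0, "ty": 0, "tz": 0, "ax": 0, "ay": 0, "az": 0}, {"grip": 1.2, "tx": 0, "ty": 0, "tz": 0, "ax": 0, "ay": 0, "az": 0}, {"grip": 1.2, "tx": 0, "ty": 0, "tz": 0, "ax": 0, "ay": 0, "az": 0}], "newtons": 25}}

```text
time: 3.63
tool_pos: [577.0, 151.3, 30.3]
tcp_rot: [179.9, -0.1, 88.7]
ft_force: [-1.0, 3.8, 5.7]
finger_gap: 14.9
```

```bash
python3 -c "
from h import *
delta([574,150.5,28],88.7)
a=snapshot('scene');b=snapshot('top');save('s3',cv2.resize(a[150:240,215:365],None,fx=5,fy=5,interpolation=cv2.INTER_CUBIC));save('t3',cv2.resize(b[180:240,170:290],None,fx=6,fy=6,interpolation=cv2.INTER_CUBIC))"
```

```text
pos [577.  151.3  30.3] rot [ 1.799e+02 -1.000e-01  8.870e+01] F [-1.   3.8  5.7] gap 14.9 t 3.6333
tx ty tz [-0.08 -0.3   0.22]
rotvec [ 0.13 -0.06  0.01]
```

View pics/s3.png

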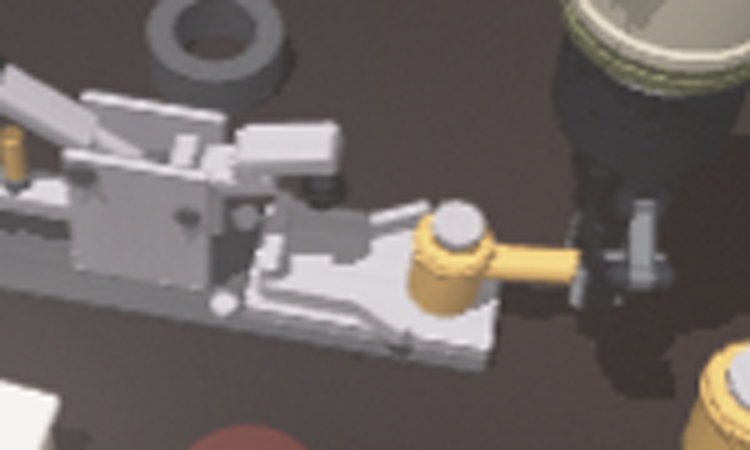

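View pics/t3.png

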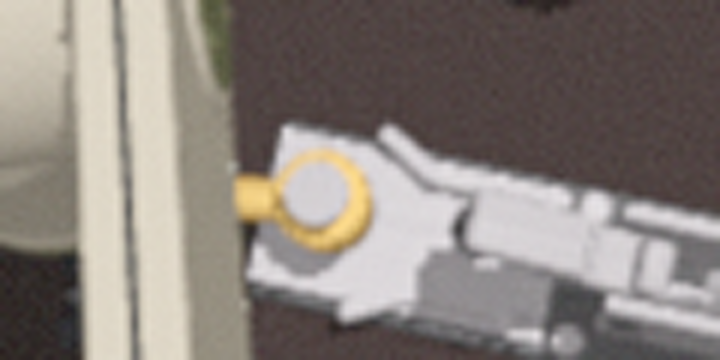

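Call:
{"api": "step_arm", "payload": {"plan": [{"grip": 1.2, "tx": -0.02, "ty": 0.13, "tz": -0.05, "ax": 0, "ay": 0, "az": 1.25}, {"grip": 1.2, "tx": -0.02, "ty": 0.13, "tz": 0, "ax": 0, "ay": 0, "az": 1.25}, {"grip": 1.2, "tx": -0.02, "ty": 0.13, "tz": 0, "ax": 0, "ay": 0, "az": 1.25}, {"grip": 1.2, "tx": -0.02, "ty": 0.13, "tz": 0, "ax": 0, "ay": 0, "az": 1.25}, {"grip": 1.2, "tx": -0.02, "ty": 0.13, "tz": 0, "ax": 0, "ay": 0, "az": 1.25}, {"grip": 1.2, "tx": -0.02, "ty": 0.13, "tz": 0, "ax": 0, "ay": 0, "az": 1.25}, {"grip": 1.2, "tx": -0.02, "ty": 0.13, "tz": 0, "ax": 0, "ay": 0, "az": 1.25}, {"grip": 1.2, "tx": -0.02, "ty": 0.13, "tz": 0, "ax": 0, "ay": 0, "az": 1.25}]}}

```text
time: 4.4
tool_pos: [586.9, 148.7, 30.4]
tcp_rot: [179.9, -0.1, 78.7]
ft_force: [-1.0, 3.6, 4.8]
finger_gap: 15.1
```

```bash
python3 -c "
from h import *
delta([575.7,91.8,29],78.7)
print(sense()['wrist_torque'])
a=snapshot('scene');b=snapshot('top');save('s4',cv2.resize(a[150:240,215:365],None,fx=5,fy=5,interpolation=cv2.INTER_CUBIC));save('t4',cv2.resize(b[180:240,170:290],None,fx=6,fy=6,interpolation=cv2.INTER_CUBIC))"
```

```text
pos [586.9 148.7  30.4] rot [ 1.799e+02 -1.000e-01  7.870e+01] F [-1.   3.6  4.8] gap 15.1 t 4.4
tx ty tz [-5.8   0.02  0.14]
rotvec [ 0.08 -0.07 -0.04]
[ 0.39170329  0.20309613 -0.07403673]
```

View pics/s4.png

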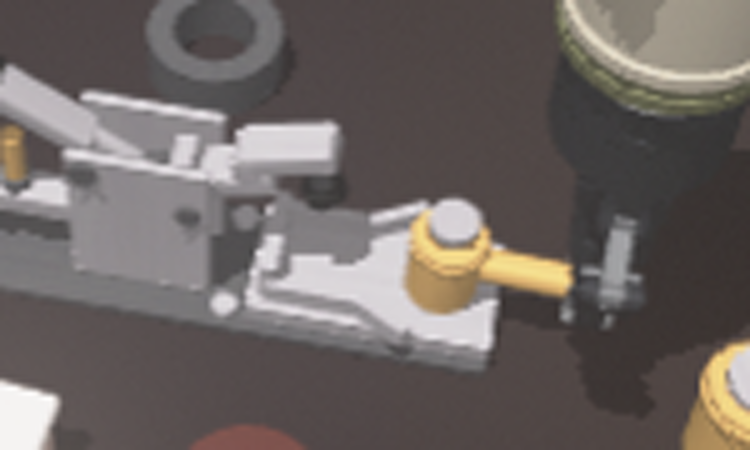

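View pics/t4.png

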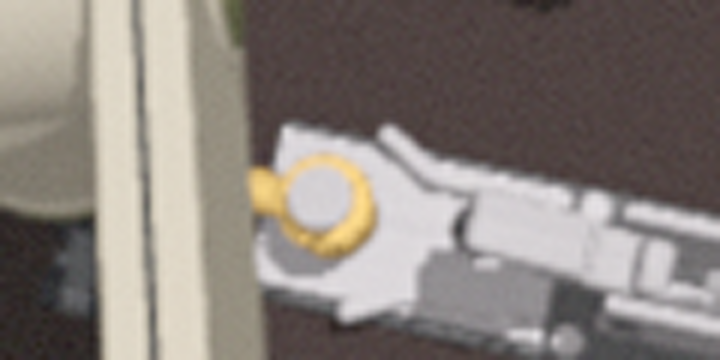

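Call:
{"api": "step_arm", "payload": {"plan": [{"grip": 1.2, "tx": -0.4, "ty": 0, "tz": -0.1, "ax": 0, "ay": 0, "az": 0}, {"grip": 1.2, "tx": -0.4, "ty": 0, "tz": 0, "ax": 0, "ay": 0, "az": 0}, {"grip": 1.2, "tx": -0.4, "ty": 0, "tz": 0, "ax": 0, "ay": 0, "az": 0}, {"grip": 1.2, "tx": -0.4, "ty": 0, "tz": 0, "ax": 0, "ay": 0, "az": 0}, {"grip": 1.2, "tx": -0.4, "ty": 0, "tz": 0, "ax": 0, "ay": 0, "az": 0}]}}

```text
time: 4.92
tool_pos: [582.9, 128.5, 31.0]
tcp_rot: [179.9, -0.1, 78.7]
ft_force: [1.2, 5.2, 5.6]
finger_gap: 14.8
```

```bash
python3 -c "
from h import *
delta([575.7,91.8,29],78.7)
print(sense()['wrist_torque'])
W=wpose()
w=snapshot('wrist');a=snapshot('scene');b=snapshot('top');save('w5',w);save('s5',cv2.resize(a[150:240,215:365],None,fx=5,fy=5,interpolation=cv2.INTER_CUBIC));save('t5',cv2.resize(b[180:240,170:290],None,fx=6,fy=6,interpolation=cv2.INTER_CUBIC))"
```

```text
pos [582.9 128.5  31. ] rot [ 1.799e+02 -1.000e-01  7.870e+01] F [1.2 5.2 5.6] gap 14.8 t 4.9167
tx ty tz [-3.74  0.02  0.19]
rotvec [ 0.08 -0.06  0.01]
[ 0.79189184 -0.21407011  0.02769747]
```

View pics/s5.png

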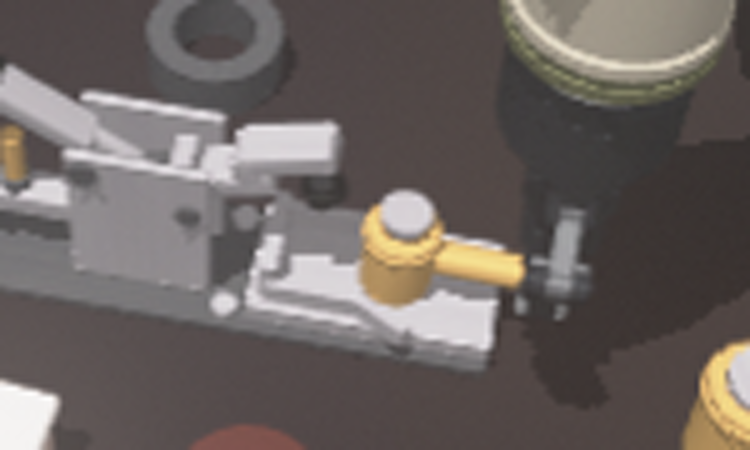

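View pics/t5.png

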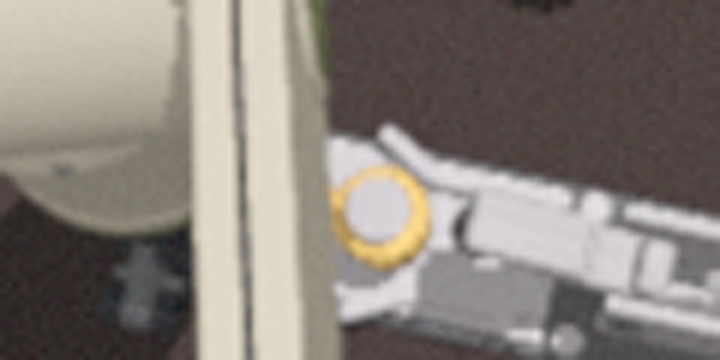

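Call:
{"api": "step_arm", "payload": {"plan": [{"grip": 1.2, "tx": -0.4, "ty": 0, "tz": -0.08, "ax": 0, "ay": 0, "az": 0}, {"grip": 1.2, "tx": -0.4, "ty": 0, "tz": 0, "ax": 0, "ay": 0, "az": 0}]}}

```text
time: 5.23
tool_pos: [580.9, 120.6, 31.4]
tcp_rot: [180.0, -0.0, 78.7]
ft_force: [1.3, 3.8, 3.7]
finger_gap: 15.3
```

Call:
{"api": "step_arm", "payload": {"plan": [{"grip": 1.2, "tx": -0.4, "ty": 0, "tz": 0, "ax": 0, "ay": 0, "az": 0}, {"grip": 1.2, "tx": -0.4, "ty": 0, "tz": 0, "ax": 0, "ay": 0, "az": 0}]}}

```text
time: 5.4
tool_pos: [579.1, 112.5, 31.2]
tcp_rot: [180.0, -0.0, 78.7]
ft_force: [0.4, 4.6, 4.8]
finger_gap: 15.1
```

Call:
{"api": "step_arm", "payload": {"plan": [{"grip": 1.2, "tx": -0.4, "ty": 0, "tz": 0, "ax": 0, "ay": 0, "az": 0}, {"grip": 1.2, "tx": -0.4, "ty": 0, "tz": 0, "ax": 0, "ay": 0, "az": 0}]}}

```text
time: 5.57
tool_pos: [577.5, 104.6, 31.1]
tcp_rot: [180.0, -0.0, 78.7]
ft_force: [0.4, 5.5, 4.3]
finger_gap: 15.0
```

```bash
python3 -c "
from h import *
delta([575.7,91.8,29],78.7)
print(sense()['wrist_torque'])
w=snapshot('wrist');a=snapshot('scene');b=snapshot('top');save('w6',w);save('s6',cv2.resize(a[150:240,215:365],None,fx=5,fy=5,interpolation=cv2.INTER_CUBIC));save('t6',cv2.resize(b[180:240,170:290],None,fx=6,fy=6,interpolation=cv2.INTER_CUBIC))"
```

```text
pos [577.5 104.6  31.1] rot [180.   -0.   78.7] F [0.4 5.5 4.3] gap 15.0 t 5.5667
tx ty tz [-1.29  0.07  0.21]
rotvec [ 0.   -0.01  0.  ]
[ 0.73269177 -0.13045397 -0.06273494]
```

View pics/s6.png

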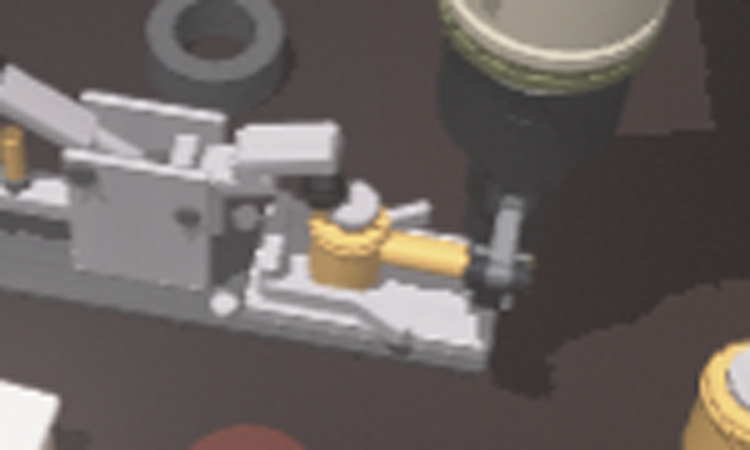

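View pics/t6.png

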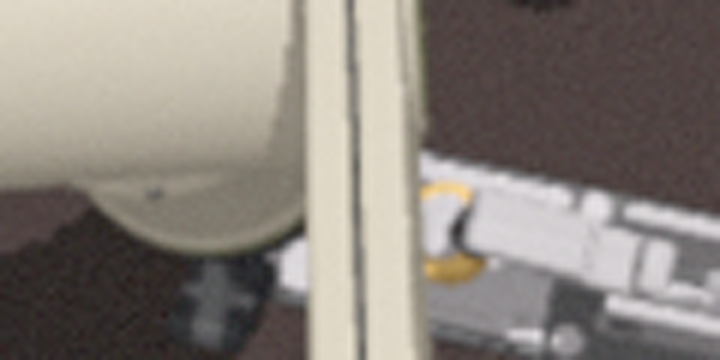

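Call:
{"api": "step_arm", "payload": {"plan": [{"grip": 1.2, "tx": -0.25, "ty": 0, "tz": 0, "ax": 0, "ay": 0, "az": 0}, {"grip": 1.2, "tx": -0.25, "ty": 0, "tz": 0, "ax": 0, "ay": 0, "az": 0}, {"grip": 1.2, "tx": -0.25, "ty": 0, "tz": 0, "ax": 0, "ay": 0, "az": 0}]}}

```text
time: 5.97
tool_pos: [576.1, 97.8, 31.2]
tcp_rot: [180.0, -0.0, 78.7]
ft_force: [0.7, 4.6, 4.5]
finger_gap: 15.1
```

Call:
{"api": "step_arm", "payload": {"plan": [{"grip": 1.2, "tx": -0.1, "ty": 0, "tz": 0, "ax": 0, "ay": 0, "az": 0}, {"grip": 1.2, "tx": -0.1, "ty": 0, "tz": 0, "ax": 0, "ay": 0, "az": 0}]}}

```text
time: 6.13
tool_pos: [575.8, 95.9, 31.2]
tcp_rot: [180.0, -0.0, 78.7]
ft_force: [0.5, 6.3, 3.9]
finger_gap: 14.6
```

Call:
{"api": "step_arm", "payload": {"plan": [{"grip": 1.2, "tx": -0.1, "ty": 0, "tz": 0, "ax": 0, "ay": 0, "az": 0}]}}

```text
time: 6.22
tool_pos: [575.7, 95.1, 31.2]
tcp_rot: [180.0, -0.1, 78.7]
ft_force: [2.3, 7.2, 4.1]
finger_gap: 15.1
```

Call:
{"api": "step_arm", "payload": {"plan": [{"grip": 1.2, "tx": -0.1, "ty": 0, "tz": 0, "ax": 0, "ay": 0, "az": 0}]}}

```text
time: 6.3
tool_pos: [575.5, 94.4, 31.3]
tcp_rot: [180.0, -0.1, 78.7]
ft_force: [0.6, 7.5, 4.9]
finger_gap: 14.9
```

Call:
{"api": "step_arm", "payload": {"plan": [{"grip": 1.2, "tx": -0.1, "ty": 0, "tz": 0, "ax": 0, "ay": 0, "az": 0}]}}

```text
time: 6.38
tool_pos: [575.4, 93.5, 31.4]
tcp_rot: [180.0, -0.1, 78.7]
ft_force: [1.2, 8.1, 4.9]
finger_gap: 15.3
```

Call:
{"api": "step_arm", "payload": {"plan": [{"grip": 1.2, "tx": -0.08, "ty": 0, "tz": 0, "ax": 0, "ay": 0, "az": 0}]}}

```text
time: 6.47
tool_pos: [575.3, 92.7, 31.4]
tcp_rot: [180.0, -0.1, 78.7]
ft_force: [1.8, 7.0, 3.8]
finger_gap: 15.4
```

```bash
python3 -c "
from h import *
delta([575.7,91.8,29],78.7)
a=snapshot('scene');save('s7',cv2.resize(a[150:240,215:365],None,fx=5,fy=5,interpolation=cv2.INTER_CUBIC))"
```

```text
pos [575.3  92.7  31.4] rot [ 1.80e+02 -1.00e-01  7.87e+01] F [1.8 7.  3.8] gap 15.4 t 6.4667
tx ty tz [-0.08  0.06  0.24]
rotvec [ 0.03 -0.08  0.02]
```

View pics/s7.png

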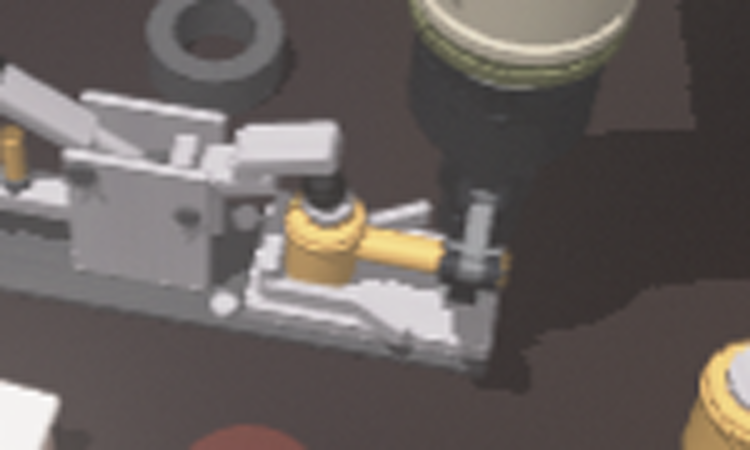

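Call:
{"api": "step_arm", "payload": {"plan": [{"grip": 1.2, "tx": -0.08, "ty": 0, "tz": 0, "ax": 0, "ay": 0, "az": 0}]}}

```text
time: 6.6
tool_pos: [575.1, 92.0, 31.4]
tcp_rot: [180.0, -0.1, 78.7]
ft_force: [0.7, 7.9, 4.7]
finger_gap: 15.1
```

Call:
{"api": "step_arm", "payload": {"plan": [{"grip": 1.2, "tx": -0.08, "ty": 0, "tz": 0, "ax": 0, "ay": 0, "az": 0}]}}

```text
time: 6.68
tool_pos: [575.1, 91.8, 31.5]
tcp_rot: [180.0, -0.1, 78.7]
ft_force: [2.3, 12.7, 4.5]
finger_gap: 14.7
```

Call:
{"api": "step_arm", "payload": {"plan": [{"grip": 1.2, "tx": -0.08, "ty": 0, "tz": 0, "ax": 0, "ay": 0, "az": 0}]}}

```text
time: 6.77
tool_pos: [575.1, 91.7, 31.6]
tcp_rot: [180.0, -0.2, 78.7]
ft_force: [2.7, 16.9, 3.4]
finger_gap: 14.6
```

Call:
{"api": "step_arm", "payload": {"plan": [{"grip": 1.2, "tx": 0.12, "ty": 0, "tz": 0, "ax": 0, "ay": 0, "az": 0}, {"grip": 1.2, "tx": 0, "ty": 0, "tz": 0, "ax": 0, "ay": 0, "az": 0}, {"grip": 1.2, "tx": 0, "ty": 0, "tz": 0, "ax": 0, "ay": 0, "az": 0}]}}

```text
time: 7.02
tool_pos: [575.1, 91.9, 31.4]
tcp_rot: [180.0, -0.1, 78.7]
ft_force: [1.1, 8.8, 4.4]
finger_gap: 14.9
```

```bash
python3 -c "
from h import *
delta([575.7,91.8,29],78.7)
a=snapshot('scene');b=snapshot('wrist');np.save('pics/s8.npy',a);save('s8',cv2.resize(a[165:235,260:345],None,fx=8,fy=8,interpolation=cv2.INTER_CUBIC));save('w8',b)
p=[549.05,-41.6,np.radians(78.68)]
for q in [(70,0,20),(70,-17,62),(70,17,62),(53,-22.5,42),(53,22.5,42),(87,-1,44)]: print(q,(proj('scene',place(p,q))[0]-[260,165])*8)
"
```

```text
pos [575.1  91.9  31.4] rot [ 1.80e+02 -1.00e-01  7.87e+01] F [1.1 8.8 4.4] gap 14.9 t 7.0167
tx ty tz [0.   0.06 0.24]
rotvec [ 0.03 -0.1   0.03]
(70, 0, 20) [146.52771926 304.75389727]
(70, -17, 62) [143.63326289 269.97608503]
(70, 17, 62) [164.19597651 174.36031267]
(53, -22.5, 42) [ 77.95038969 315.31279865]
(53, 22.5, 42) [106.45170584 190.4207843 ]
(87, -1, 44) [208.4910225  270.95506964]
```

View pics/s8.png

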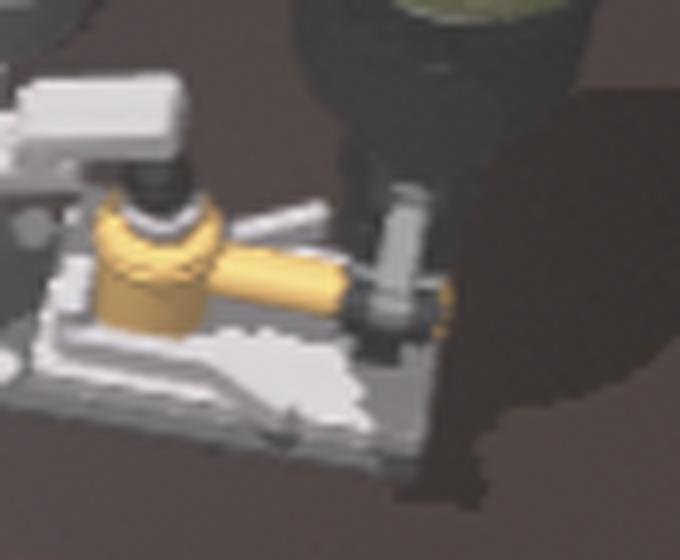

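View pics/w8.png

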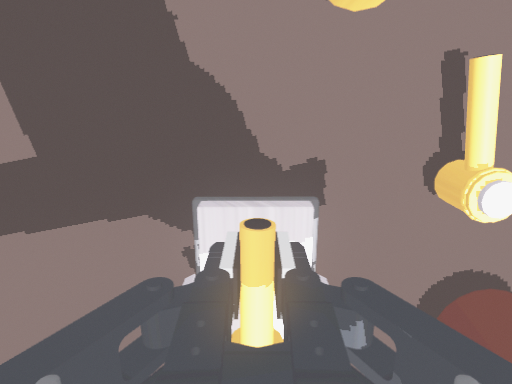

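Call:
{"api": "step_arm", "payload": {"plan": [{"grip": 2.0, "tx": 0.05, "ty": 0, "tz": 0, "ax": 0, "ay": 0, "az": 0}, {"grip": 3.0, "tx": 0, "ty": 0, "tz": 0, "ax": 0, "ay": 0, "az": 0}, {"grip": 4.0, "tx": 0, "ty": 0, "tz": 0, "ax": 0, "ay": 0, "az": 0}, {"grip": 5.0, "tx": 0, "ty": 0, "tz": 0, "ax": 0, "ay": 0, "az": 0}, {"grip": 5.0, "tx": 0, "ty": 0, "tz": 0, "ax": 0, "ay": 0, "az": 0}]}}

```text
time: 7.53
tool_pos: [574.4, 90.7, 30.6]
tcp_rot: [-179.9, 0.0, 78.7]
ft_force: [0.3, -0.1, 1.0]
finger_gap: 49.7
```

Call:
{"api": "step_arm", "payload": {"plan": [{"grip": 5.0, "tx": 0, "ty": 0, "tz": -1, "ax": 0, "ay": 0, "az": 0}, {"grip": 5.0, "tx": 0, "ty": 0, "tz": -3, "ax": 0, "ay": 0, "az": 0}, {"grip": 5.0, "tx": 0, "ty": 0, "tz": -3.5, "ax": 0, "ay": 0, "az": 0}, {"grip": 4, "tx": 0, "ty": 0, "tz": -3.5, "ax": 0, "ay": 0, "az": 0}, {"grip": 3, "tx": 0, "ty": 0, "tz": -3.5, "ax": 0, "ay": 0, "az": 0}, {"grip": 0, "tx": 0, "ty": 0, "tz": -2, "ax": 0, "ay": 0, "az": 0}]}}

```text
time: 8.03
tool_pos: [576.5, 91.1, 202.0]
tcp_rot: [179.7, -0.1, 78.7]
ft_force: [0.4, 0.1, 1.3]
finger_gap: 19.0
```

```bash
python3 -c "
from h import *
p=[549.05,-41.6,np.radians(78.68)]
print(place(p,[(-103.5,0,140.1),(-98,0,175),(-183,0,66)]))
delta(place(p,(-98,0,175))[0],78.7)
a=snapshot('scene');w=snapshot('wrist');save('s9',cv2.resize(a[130:235,165:345],None,fx=4.4,fy=4.4,interpolation=cv2.INTER_CUBIC));save('w9',w)
"
```

```text
[[ 528.73414735 -143.08653177  140.1       ]
 [ 529.81373372 -137.69352767  175.        ]
 [ 513.12921706 -221.03995473   66.        ]]
pos [576.5  91.1 202. ] rot [ 1.797e+02 -1.000e-01  7.870e+01] F [0.4 0.1 1.3] gap 19.0 t 8.0333
tx ty tz [-23.36  -0.11   2.66]
rotvec [ 0.33 -0.08 -0.  ]
```

View pics/s9.png

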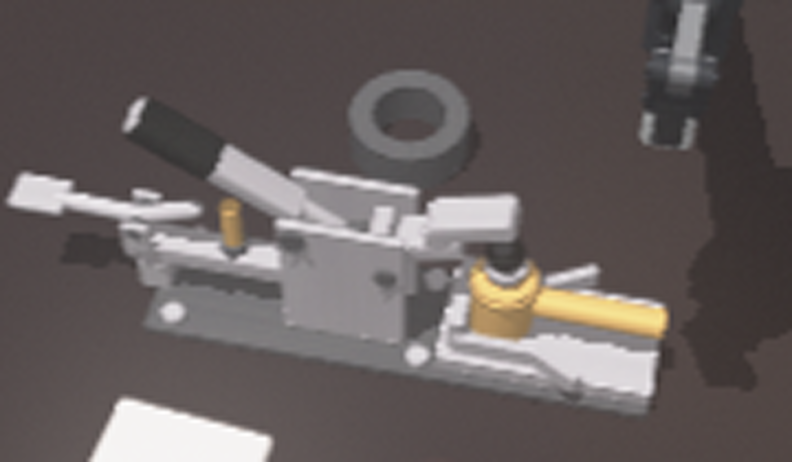

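View pics/w9.png

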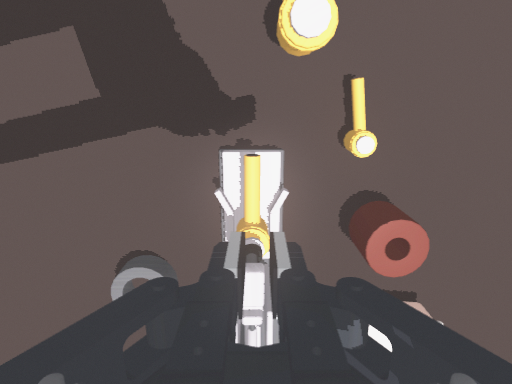

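Call:
{"api": "step_arm", "payload": {"plan": [{"grip": 0, "tx": -2.92, "ty": -0.02, "tz": 0, "ax": 0, "ay": 0, "az": 0}, {"grip": 0, "tx": -2.92, "ty": -0.02, "tz": 0, "ax": 0, "ay": 0, "az": 0}, {"grip": 0, "tx": -2.92, "ty": -0.02, "tz": 0, "ax": 0, "ay": 0, "az": 0}, {"grip": 0, "tx": -2.92, "ty": -0.02, "tz": 0, "ax": 0, "ay": 0, "az": 0}, {"grip": 0, "tx": -2.92, "ty": -0.02, "tz": 0, "ax": 0, "ay": 0, "az": 0}, {"grip": 0, "tx": -2.92, "ty": -0.02, "tz": 0, "ax": 0, "ay": 0, "az": 0}, {"grip": 0, "tx": -2.92, "ty": 0, "tz": 0, "ax": 0, "ay": 0, "az": 0}, {"grip": 0, "tx": -2.92, "ty": 0, "tz": 0, "ax": 0, "ay": 0, "az": 0}]}}

```text
time: 8.8
tool_pos: [526.9, -138.9, 195.6]
tcp_rot: [-179.9, -0.0, 78.7]
ft_force: [0.2, 0.1, 0.9]
finger_gap: -0.2
```

Call:
{"api": "step_arm", "payload": {"plan": [{"grip": 0, "tx": 0, "ty": 0, "tz": 2, "ax": 0, "ay": 0, "az": 0}, {"grip": 0, "tx": 0, "ty": 0, "tz": 1, "ax": 0, "ay": 0, "az": 0}, {"grip": 0, "tx": 0, "ty": 0, "tz": 0, "ax": 0, "ay": 0, "az": 0}]}}

```text
time: 9.05
tool_pos: [525.6, -137.0, 162.5]
tcp_rot: [-179.7, -0.1, 78.6]
ft_force: [-0.4, -0.1, -0.0]
finger_gap: -0.0
```

```bash
python3 -c "
from h import *
p=[549.05,-41.6,np.radians(78.68)]
delta(place(p,(-98,0,140))[0],78.7)
a=snapshot('scene');w=snapshot('wrist');b=snapshot('top');save('s10',cv2.resize(a[110:235,165:345],None,fx=4.4,fy=4.4,interpolation=cv2.INTER_CUBIC));save('w10',w);save('t10',cv2.resize(b[180:260,200:375],None,fx=4.4,fy=4.4,interpolation=cv2.INTER_CUBIC))
"
```

```text
pos [ 525.6 -137.   162.5] rot [-1.797e+02 -1.000e-01  7.860e+01] F [-0.4 -0.1 -0. ] gap -0.0 t 9.05
tx ty tz [0.01 0.44 2.24]
rotvec [-0.35 -0.07 -0.05]
```

View pics/s10.png

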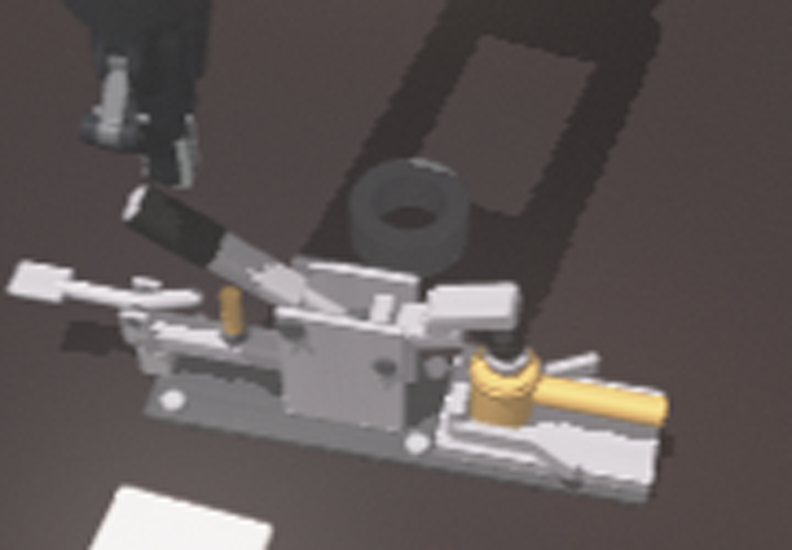

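View pics/w10.png

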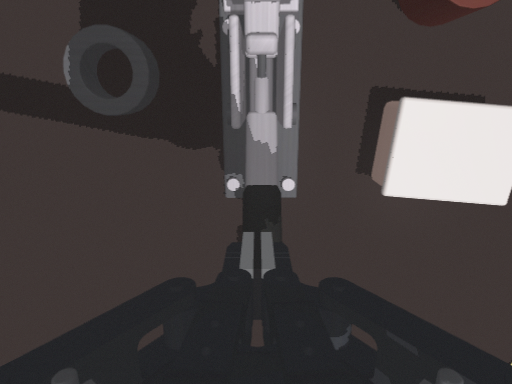

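View pics/t10.png

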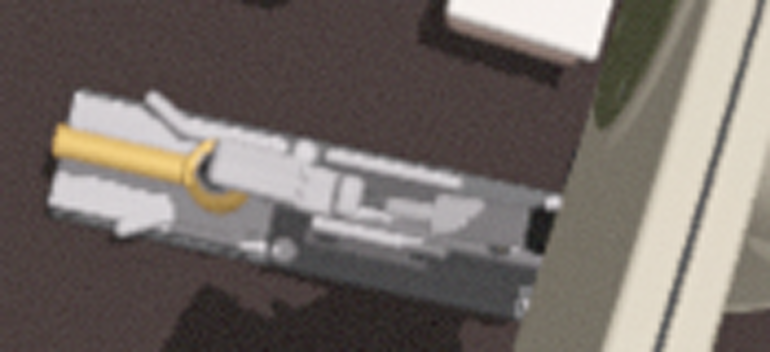

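Call:
{"api": "step_arm", "payload": {"plan": [{"grip": 0, "tx": 0, "ty": 0.15, "tz": 0.6, "ax": 0, "ay": 0, "az": 0}, {"grip": 0, "tx": 0, "ty": 0.15, "tz": 0.6, "ax": 0, "ay": 0, "az": 0}, {"grip": 0, "tx": 0, "ty": 0, "tz": 0.3, "ax": 0, "ay": 0, "az": 0}, {"grip": 0, "tx": 0, "ty": 0, "tz": 0, "ax": 0, "ay": 0, "az": 0}]}}

```text
time: 9.53
tool_pos: [530.4, -137.8, 149.9]
tcp_rot: [-179.9, -0.0, 78.7]
ft_force: [-0.2, -0.5, -0.1]
finger_gap: 0.0
```

Call:
{"api": "step_arm", "payload": {"plan": [{"grip": 0, "tx": 0, "ty": 0, "tz": 0.25, "ax": 0, "ay": 0, "az": 0}, {"grip": 0, "tx": 0, "ty": 0, "tz": 0.25, "ax": 0, "ay": 0, "az": 0}]}}

```text
time: 9.7
tool_pos: [531.1, -138.3, 146.2]
tcp_rot: [180.0, 0.0, 78.7]
ft_force: [-0.0, -0.5, -0.2]
finger_gap: -0.0
```

```bash
python3 -c "
from h import *
p=[549.05,-41.6,np.radians(78.68)]
delta(place(p,(-98,0,140))[0],78.7)
"
```

```text
pos [ 531.1 -138.3  146.2] rot [180.    0.   78.7] F [-0.  -0.5 -0.2] gap -0.0 t 9.7
tx ty tz [ 0.03 -0.13  0.62]
rotvec [0.02 0.   0.01]
```

Now press in arc-following steps.

Call:
{"api": "step_arm", "payload": {"plan": [{"grip": 0, "tx": 0, "ty": -0.1, "tz": 0.25, "ax": 0, "ay": 0, "az": 0}, {"grip": 0, "tx": -0.08, "ty": 0, "tz": 0.25, "ax": 0, "ay": 0, "az": 0}]}}

```text
time: 9.87
tool_pos: [529.7, -138.8, 141.0]
tcp_rot: [180.0, -0.0, 78.7]
ft_force: [-0.7, -0.1, 1.8]
finger_gap: 0.0
```

Call:
{"api": "step_arm", "payload": {"plan": [{"grip": 0, "tx": -0.12, "ty": 0, "tz": 0.25, "ax": 0, "ay": 0, "az": 0}, {"grip": 0, "tx": -0.12, "ty": 0, "tz": 0.25, "ax": 0, "ay": 0, "az": 0}]}}

```text
time: 10.03
tool_pos: [529.4, -141.6, 136.9]
tcp_rot: [180.0, 0.0, 78.7]
ft_force: [-6.0, 0.6, 11.2]
finger_gap: -0.2
```

Call:
{"api": "step_arm", "payload": {"plan": [{"grip": 0, "tx": -0.12, "ty": 0, "tz": 0.25, "ax": 0, "ay": 0, "az": 0}, {"grip": 0, "tx": -0.12, "ty": 0, "tz": 0.25, "ax": 0, "ay": 0, "az": 0}]}}

```text
time: 10.2
tool_pos: [529.1, -144.2, 132.6]
tcp_rot: [179.9, 0.0, 78.7]
ft_force: [-4.6, 0.5, 10.5]
finger_gap: -0.3
```

Call:
{"api": "step_arm", "payload": {"plan": [{"grip": 0, "tx": -0.12, "ty": 0, "tz": 0.25, "ax": 0, "ay": 0, "az": 0}, {"grip": 0, "tx": -0.12, "ty": 0, "tz": 0.25, "ax": 0, "ay": 0, "az": 0}]}}

```text
time: 10.37
tool_pos: [528.7, -146.7, 127.6]
tcp_rot: [179.9, 0.1, 78.7]
ft_force: [-4.6, -0.7, 10.1]
finger_gap: 0.0
```

```bash
python3 -c "
from h import *
p=[549.05,-41.6,np.radians(78.68)]
delta(place(p,(-114,0,101))[0],78.7)
a=snapshot('scene');save('s11',cv2.resize(a[110:235,165:345],None,fx=4.4,fy=4.4,interpolation=cv2.INTER_CUBIC))
"
```

```text
pos [ 528.7 -146.7  127.6] rot [1.799e+02 1.000e-01 7.870e+01] F [-4.6 -0.7 10.1] gap 0.0 t 10.3667
tx ty tz [-0.69 -0.07  2.66]
rotvec [ 0.09  0.06 -0.01]
```

View pics/s11.png

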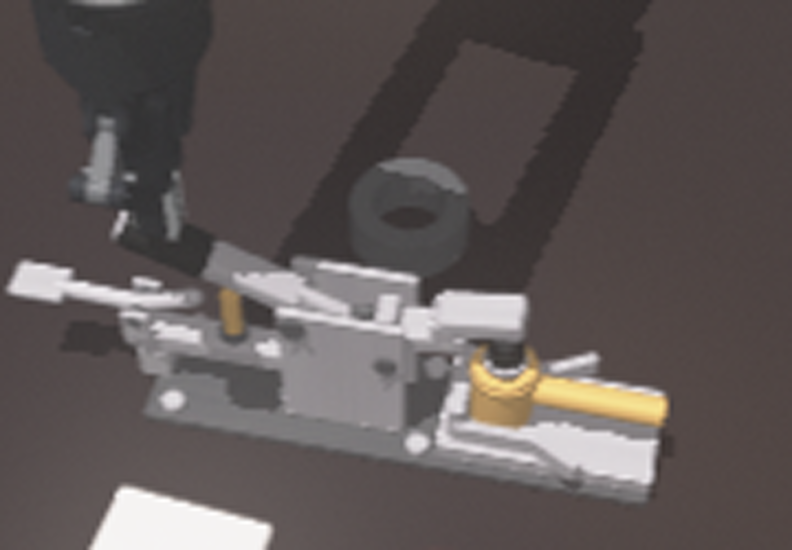

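Call:
{"api": "step_arm", "payload": {"plan": [{"grip": 0, "tx": -0.1, "ty": -0.05, "tz": 0.25, "ax": 0, "ay": 0, "az": 0}, {"grip": 0, "tx": -0.08, "ty": -0.05, "tz": 0.25, "ax": 0, "ay": 0, "az": 0}, {"grip": 0, "tx": -0.08, "ty": 0, "tz": 0.25, "ax": 0, "ay": 0, "az": 0}]}}

```text
time: 10.67
tool_pos: [528.0, -149.8, 120.7]
tcp_rot: [179.8, 0.1, 78.7]
ft_force: [-4.0, -3.4, 12.1]
finger_gap: 0.2
```

Call:
{"api": "step_arm", "payload": {"plan": [{"grip": 0, "tx": -0.08, "ty": 0, "tz": 0.25, "ax": 0, "ay": 0, "az": 0}, {"grip": 0, "tx": -0.08, "ty": 0, "tz": 0.25, "ax": 0, "ay": 0, "az": 0}, {"grip": 0, "tx": -0.07, "ty": 0, "tz": 0.25, "ax": 0, "ay": 0, "az": 0}]}}

```text
time: 10.92
tool_pos: [527.5, -152.5, 113.4]
tcp_rot: [179.8, 0.2, 78.7]
ft_force: [-4.4, -4.3, 11.5]
finger_gap: -0.1
```

Call:
{"api": "step_arm", "payload": {"plan": [{"grip": 0, "tx": -0.05, "ty": 0, "tz": 0.25, "ax": 0, "ay": 0, "az": 0}, {"grip": 0, "tx": -0.05, "ty": 0, "tz": 0.25, "ax": 0, "ay": 0, "az": 0}]}}

```text
time: 11.08
tool_pos: [527.3, -153.5, 108.1]
tcp_rot: [179.8, 0.2, 78.7]
ft_force: [-2.3, -4.3, 9.0]
finger_gap: 0.1
```

Call:
{"api": "step_arm", "payload": {"plan": [{"grip": 0, "tx": -0.03, "ty": 0, "tz": 0.2, "ax": 0, "ay": 0, "az": 0}, {"grip": 0, "tx": -0.03, "ty": 0, "tz": 0.2, "ax": 0, "ay": 0, "az": 0}]}}

```text
time: 11.25
tool_pos: [527.2, -153.7, 103.6]
tcp_rot: [179.8, 0.1, 78.7]
ft_force: [-0.3, -2.7, 5.4]
finger_gap: -0.1
```

Call:
{"api": "step_arm", "payload": {"plan": [{"grip": 0, "tx": -0.03, "ty": 0, "tz": 0.15, "ax": 0, "ay": 0, "az": 0}]}}

```text
time: 11.33
tool_pos: [527.0, -153.6, 101.7]
tcp_rot: [179.8, 0.1, 78.7]
ft_force: [0.5, -2.6, 2.8]
finger_gap: -0.2
```

Call:
{"api": "step_arm", "payload": {"plan": [{"grip": 0, "tx": -0.03, "ty": 0, "tz": 0.15, "ax": 0, "ay": 0, "az": 0}]}}

```text
time: 11.42
tool_pos: [526.5, -153.3, 99.6]
tcp_rot: [179.9, 0.0, 78.7]
ft_force: [1.6, -1.0, 1.7]
finger_gap: 0.2
```

Call:
{"api": "step_arm", "payload": {"plan": [{"grip": 0, "tx": 0, "ty": 0, "tz": 0.12, "ax": 0, "ay": 0, "az": 0}]}}

```text
time: 11.5
tool_pos: [525.8, -152.7, 97.6]
tcp_rot: [-180.0, -0.0, 78.7]
ft_force: [0.8, 0.5, 0.1]
finger_gap: 0.2
```

```bash
python3 -c "
from h import *
a=snapshot('scene');save('s12',cv2.resize(a[110:235,165:345],None,fx=4.4,fy=4.4,interpolation=cv2.INTER_CUBIC))
s=sense();print(s['tool_pos'],s['ft_force'])
"
```

```text
[ 525.30410487 -152.33539395   97.00186576] [ 0.56209598  0.81447116 -0.85104211]
```

View pics/s12.png

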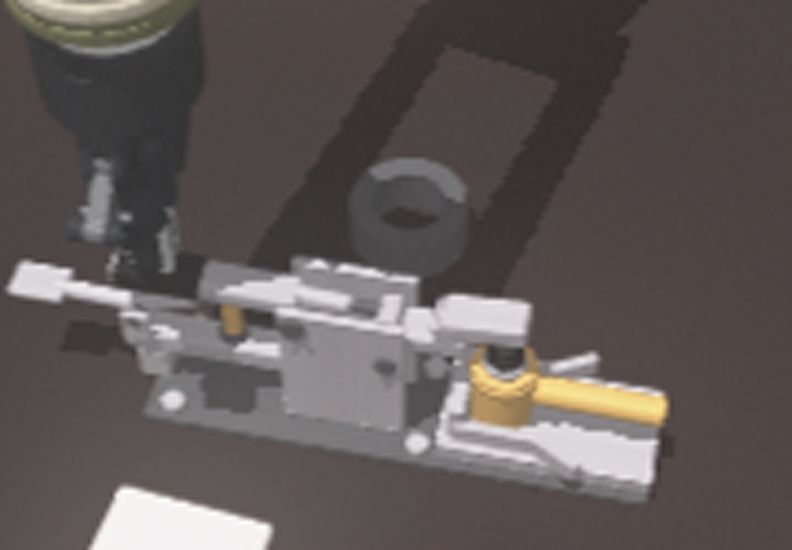

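Force has vanished and the handle looks level against the screw. Raise and verify.

Call:
{"api": "step_arm", "payload": {"plan": [{"grip": 0, "tx": 0, "ty": 0, "tz": -1, "ax": 0, "ay": 0, "az": 0}, {"grip": 0, "tx": 0, "ty": 0, "tz": -3, "ax": 0, "ay": 0, "az": 0}, {"grip": 0, "tx": 0, "ty": 0, "tz": -3, "ax": 0, "ay": 0, "az": 0}, {"grip": 0, "tx": -3, "ty": 0, "tz": -1, "ax": 0, "ay": 0, "az": 0}, {"grip": 0, "tx": -3, "ty": 0, "tz": 0, "ax": 0, "ay": 0, "az": 0}, {"grip": 0, "tx": -1, "ty": 0, "tz": 0, "ax": 0, "ay": 0, "az": 0}, {"grip": 0, "tx": 0, "ty": 0, "tz": 0, "ax": 0, "ay": 0, "az": 0}]}}

```text
time: 12.13
tool_pos: [511.7, -223.3, 178.5]
tcp_rot: [180.0, 0.0, 78.6]
ft_force: [-0.5, 0.3, -1.1]
finger_gap: -0.2
```

```bash
python3 -c "
from h import *
p=[549.05,-41.6,np.radians(78.68)]
delta(place(p,(-187,0,75))[0],78.7)
a=snapshot('scene');b=snapshot('wrist');save('w13',b);save('s13',cv2.resize(a[110:235,165:345],None,fx=4.4,fy=4.4,interpolation=cv2.INTER_CUBIC))
"
```

```text
pos [ 511.7 -223.3  178.5] rot [180.    0.   78.6] F [-0.5  0.3 -1.1] gap -0.2 t 12.1333
tx ty tz [-0.14  0.1  10.35]
rotvec [ 0.01  0.03 -0.14]
```

View pics/s13.png

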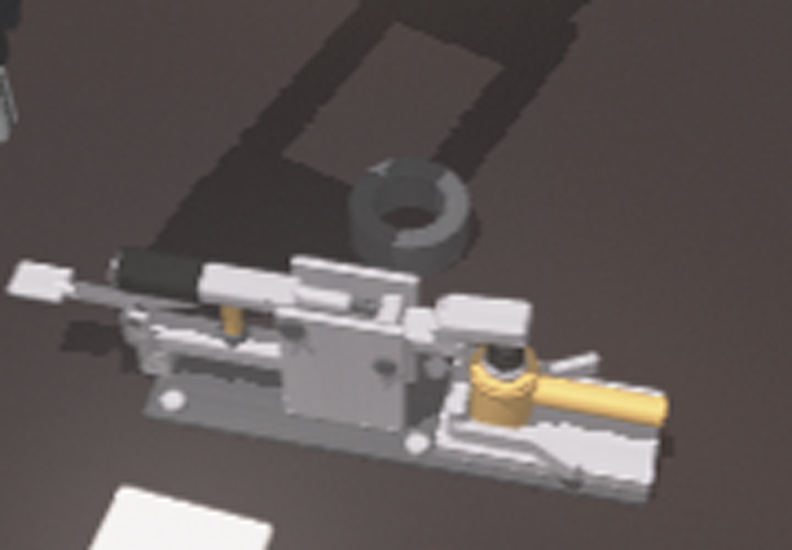

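View pics/w13.png

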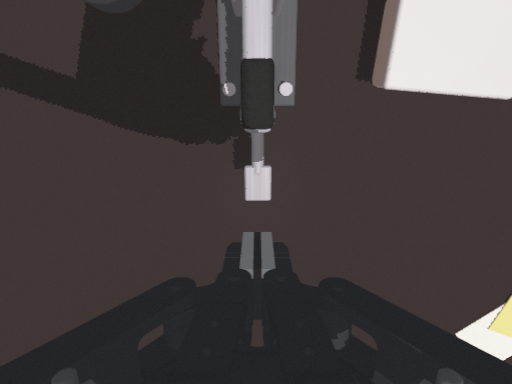

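```bash
python3 -c "
from h import *
p=[549.05,-41.6,np.radians(78.68)]
W=wpose()
print(wproj(place(p,[(-183,0,66),(-198,11,66),(-198,-11,66),(-168,0,66)]),W))
"
```

```text
[[258.7286955  187.37622084]
 [245.54018496 204.68280577]
 [271.89900786 204.66588736]
 [258.73891651 169.51875037]]
```

Call:
{"api": "step_arm", "payload": {"plan": [{"grip": 0, "tx": 0, "ty": 0.05, "tz": 2.6, "ax": 0, "ay": 0, "az": 0}, {"grip": 0, "tx": 0, "ty": 0, "tz": 3, "ax": 0, "ay": 0, "az": 0}, {"grip": 0, "tx": 0, "ty": 0, "tz": 2.6, "ax": 0, "ay": 0, "az": 0}, {"grip": 0, "tx": 0, "ty": 0, "tz": 1.6, "ax": 0, "ay": 0, "az": 0}, {"grip": 0, "tx": 0, "ty": 0, "tz": 0, "ax": 0, "ay": 0, "az": 0}]}}

```text
time: 12.65
tool_pos: [509.6, -218.2, 74.7]
tcp_rot: [-179.5, -0.2, 78.8]
ft_force: [-0.3, 0.9, 0.2]
finger_gap: 0.0
```

```bash
python3 -c "
from h import *
p=[549.05,-41.6,np.radians(78.68)]
delta(place(p,(-185,0,66))[0],78.7)
a=snapshot('scene');save('s14',cv2.resize(a[110:235,145:325],None,fx=4.4,fy=4.4,interpolation=cv2.INTER_CUBIC))
"
```

```text
pos [ 509.6 -218.2   74.7] rot [-179.5   -0.2   78.8] F [-0.3  0.9  0.2] gap 0.0 t 12.65
tx ty tz [-0.41  0.41  0.87]
rotvec [-0.49 -0.18  0.07]
```

View pics/s14.png

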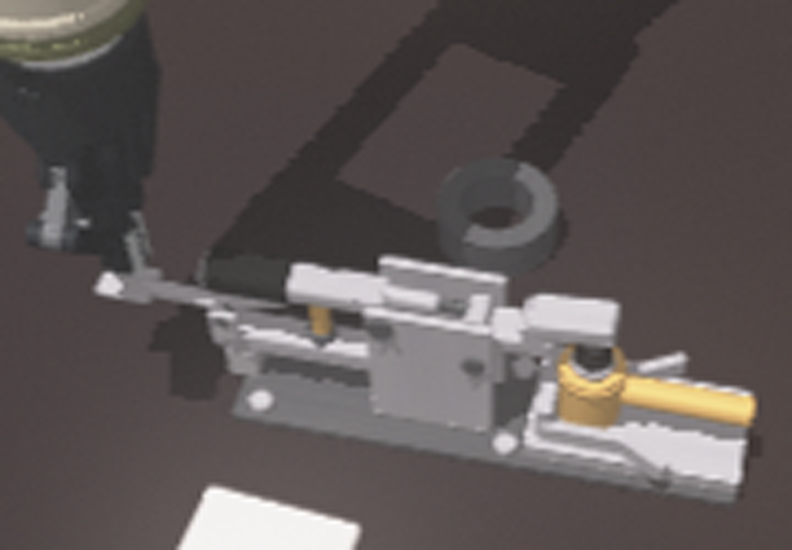

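Call:
{"api": "step_arm", "payload": {"plan": [{"grip": 0, "tx": 0, "ty": 0, "tz": 0, "ax": 0, "ay": 0, "az": 0}, {"grip": 0, "tx": 0, "ty": 0, "tz": 0, "ax": 0, "ay": 0, "az": 0}, {"grip": 0, "tx": 0, "ty": 0, "tz": 0, "ax": 0, "ay": 0, "az": 0}]}}

```text
time: 12.95
tool_pos: [514.1, -221.8, 81.9]
tcp_rot: [179.8, 0.0, 78.7]
ft_force: [-0.2, 0.2, -0.1]
finger_gap: -0.0
```

```bash
python3 -c "
from h import *
p=[549.05,-41.6,np.radians(78.68)]
delta(place(p,(-185,0,66))[0],78.7)
"
```

```text
pos [ 514.1 -221.8   81.9] rot [179.8   0.   78.7] F [-0.2  0.2 -0.1] gap -0.0 t 12.95
tx ty tz [-0.14 -0.11  1.59]
rotvec [0.17 0.05 0.02]
```

Call:
{"api": "step_arm", "payload": {"plan": [{"grip": 0, "tx": -0.1, "ty": -0.1, "tz": 0.6, "ax": 0, "ay": 0, "az": 0}, {"grip": 0, "tx": -0.05, "ty": 0, "tz": 0.4, "ax": 0, "ay": 0, "az": 0}, {"grip": 0, "tx": 0, "ty": 0, "tz": 0.3, "ax": 0, "ay": 0, "az": 0}, {"grip": 0, "tx": 0, "ty": 0, "tz": 0.3, "ax": 0, "ay": 0, "az": 0}]}}

```text
time: 13.28
tool_pos: [511.3, -222.9, 63.6]
tcp_rot: [-180.0, 0.0, 78.7]
ft_force: [-0.0, -1.0, 2.1]
finger_gap: -0.1
```

Call:
{"api": "step_arm", "payload": {"plan": [{"grip": 0, "tx": 0, "ty": 0, "tz": 0.25, "ax": 0, "ay": 0, "az": 0}, {"grip": 0, "tx": 0, "ty": 0, "tz": 0.25, "ax": 0, "ay": 0, "az": 0}]}}

```text
time: 13.45
tool_pos: [511.4, -223.1, 58.9]
tcp_rot: [180.0, 0.0, 78.7]
ft_force: [-2.8, -0.8, 5.9]
finger_gap: 0.1
```

Call:
{"api": "step_arm", "payload": {"plan": [{"grip": 0, "tx": 0, "ty": 0, "tz": 0.25, "ax": 0, "ay": 0, "az": 0}, {"grip": 0, "tx": 0, "ty": 0, "tz": 0.25, "ax": 0, "ay": 0, "az": 0}]}}

```text
time: 13.62
tool_pos: [511.4, -222.8, 53.9]
tcp_rot: [-180.0, 0.0, 78.7]
ft_force: [-1.8, 0.2, 4.3]
finger_gap: -0.3
```

```bash
python3 -c "
from h import *
a=snapshot('scene');save('s15',cv2.resize(a[110:235,145:325],None,fx=4.4,fy=4.4,interpolation=cv2.INTER_CUBIC))
s=sense();print(s['tool_pos'],s['ft_force'])
"
```

```text
[ 511.20879737 -222.59930717   53.29019996] [-0.04494461 -1.09982692  0.48975688]
```

View pics/s15.png

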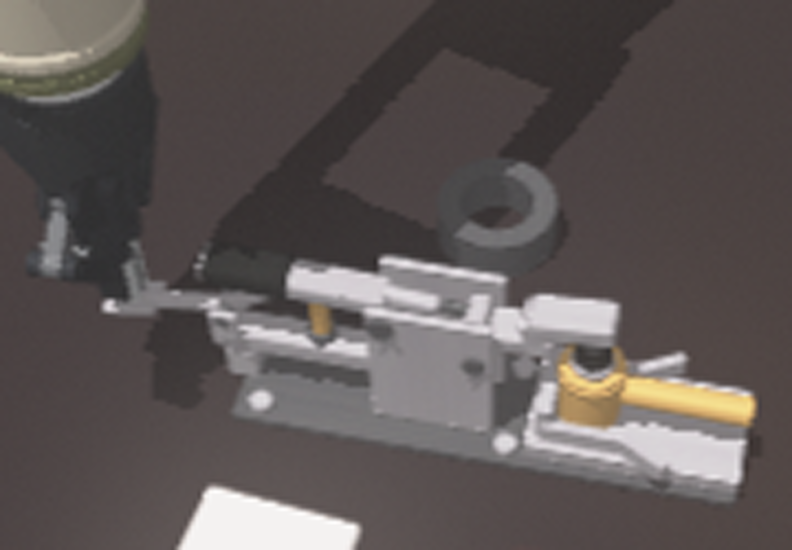

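Call:
{"api": "step_arm", "payload": {"plan": [{"grip": 0, "tx": 0, "ty": 0, "tz": 0, "ax": 0, "ay": 0, "az": 0}]}}

```text
time: 13.75
tool_pos: [511.4, -222.7, 53.6]
tcp_rot: [-180.0, -0.0, 78.7]
ft_force: [-1.0, -0.5, 2.0]
finger_gap: 0.0
```

```bash
python3 -c "
from h import *
a=snapshot('scene');save('s16',cv2.resize(a[110:235,145:325],None,fx=4.4,fy=4.4,interpolation=cv2.INTER_CUBIC))
s=sense();print(s['tool_pos'],s['ft_force'])
"
```

```text
[ 511.38590368 -222.71498009   53.76732483] [-2.23817139 -1.06052877  2.05749777]
```

View pics/s16.png

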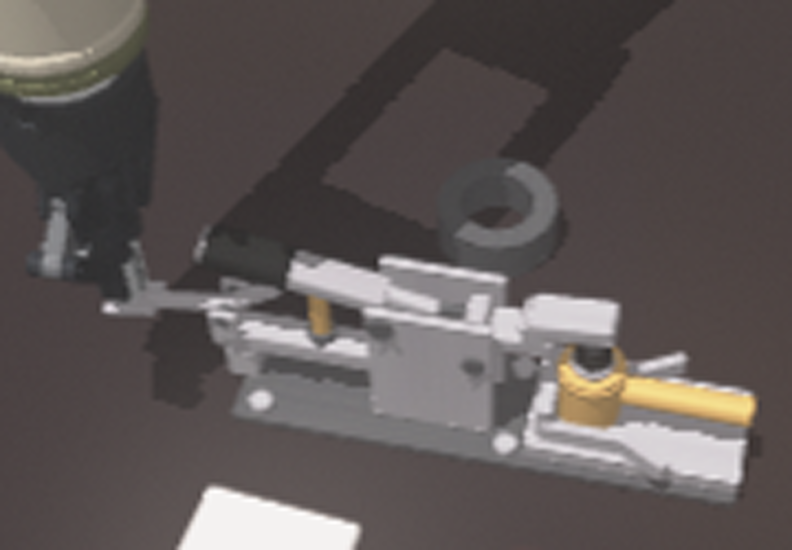

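The handle has gone back over centre and is rising; wait, then lift off the lever.

Call:
{"api": "step_arm", "payload": {"plan": [{"grip": 0, "tx": 0, "ty": 0, "tz": 0, "ax": 0, "ay": 0, "az": 0}, {"grip": 0, "tx": 0, "ty": 0, "tz": 0, "ax": 0, "ay": 0, "az": 0}, {"grip": 0, "tx": 0, "ty": 0, "tz": 0, "ax": 0, "ay": 0, "az": 0}, {"grip": 0, "tx": 0, "ty": 0, "tz": 0, "ax": 0, "ay": 0, "az": 0}, {"grip": 0, "tx": 0, "ty": 0, "tz": 0, "ax": 0, "ay": 0, "az": 0}]}}

```text
time: 14.22
tool_pos: [511.4, -222.8, 53.9]
tcp_rot: [180.0, 0.0, 78.7]
ft_force: [-2.3, -1.4, 2.2]
finger_gap: -0.1
```

```bash
python3 -c "
from h import *
a=snapshot('scene');save('s17',cv2.resize(a[110:235,145:325],None,fx=4.4,fy=4.4,interpolation=cv2.INTER_CUBIC))
"
```

```text
(no output)
```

View pics/s17.png

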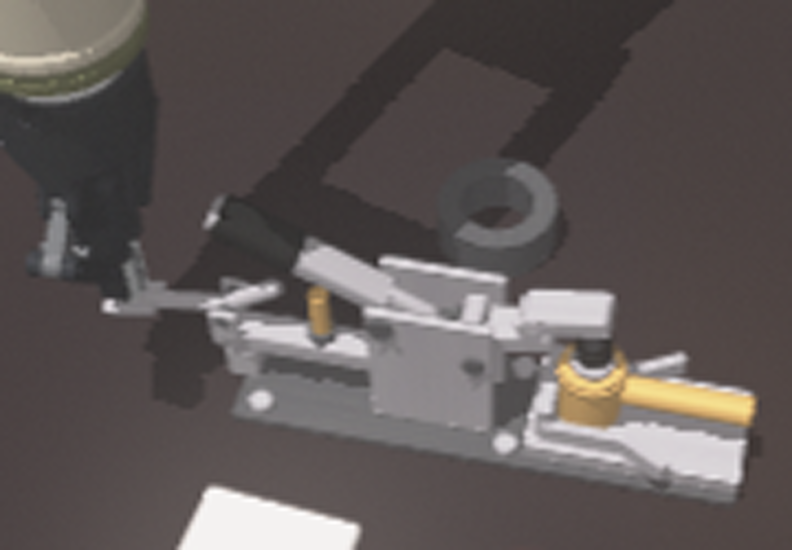

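Call:
{"api": "step_arm", "payload": {"plan": [{"grip": 0, "tx": 0, "ty": 0, "tz": 0, "ax": 0, "ay": 0, "az": 0}, {"grip": 0, "tx": 0, "ty": 0, "tz": 0, "ax": 0, "ay": 0, "az": 0}, {"grip": 0, "tx": 0, "ty": 0, "tz": 0, "ax": 0, "ay": 0, "az": 0}, {"grip": 0, "tx": 0, "ty": 0, "tz": 0, "ax": 0, "ay": 0, "az": 0}, {"grip": 0, "tx": 0, "ty": 0, "tz": 0, "ax": 0, "ay": 0, "az": 0}, {"grip": 0, "tx": 0, "ty": 0, "tz": 0, "ax": 0, "ay": 0, "az": 0}]}}

```text
time: 14.77
tool_pos: [511.4, -222.7, 53.9]
tcp_rot: [180.0, 0.0, 78.7]
ft_force: [-2.6, -1.6, 2.5]
finger_gap: 0.1
```

Call:
{"api": "step_arm", "payload": {"plan": [{"grip": 0, "tx": 0, "ty": 0, "tz": -0.5, "ax": 0, "ay": 0, "az": 0}, {"grip": 0, "tx": 0, "ty": 0, "tz": -1, "ax": 0, "ay": 0, "az": 0}, {"grip": 0, "tx": 0, "ty": 0, "tz": -2, "ax": 0, "ay": 0, "az": 0}, {"grip": 0, "tx": -1, "ty": 0, "tz": -3, "ax": 0, "ay": 0, "az": 0}, {"grip": 0, "tx": -2, "ty": 0, "tz": -3, "ax": 0, "ay": 0, "az": 0}, {"grip": 0, "tx": -2, "ty": 0, "tz": -3, "ax": 0, "ay": 0, "az": 0}, {"grip": 0, "tx": -2, "ty": 0, "tz": -2, "ax": 0, "ay": 0, "az": 0}]}}

```text
time: 15.35
tool_pos: [498.7, -292.2, 203.5]
tcp_rot: [179.8, 0.1, 78.8]
ft_force: [0.3, 0.2, 0.4]
finger_gap: 0.2
```

Call:
{"api": "step_arm", "payload": {"plan": [{"grip": 0, "tx": 0, "ty": 0, "tz": 0, "ax": 0, "ay": 0, "az": 0}, {"grip": 0, "tx": 0, "ty": 0, "tz": 0, "ax": 0, "ay": 0, "az": 0}, {"grip": 0, "tx": 0, "ty": 0, "tz": 0, "ax": 0, "ay": 0, "az": 0}, {"grip": 0, "tx": 0, "ty": 0, "tz": 0, "ax": 0, "ay": 0, "az": 0}]}}

```text
time: 15.68
tool_pos: [497.2, -290.0, 197.4]
tcp_rot: [-179.9, -0.1, 78.7]
ft_force: [-0.7, -0.7, 0.0]
finger_gap: -0.2
```

```bash
python3 -c "
from h import *
a=snapshot('scene');b=snapshot('top');w=snapshot('wrist');save('s18',cv2.resize(a[130:235,165:345],None,fx=4.4,fy=4.4,interpolation=cv2.INTER_CUBIC));save('s18c',cv2.resize(a[165:235,260:345],None,fx=8,fy=8,interpolation=cv2.INTER_CUBIC));save('t18',cv2.resize(b[180:260,200:375],None,fx=4.4,fy=4.4,interpolation=cv2.INTER_CUBIC));save('w18',w)
print(sense())
"
```

```text
{'time': 15.8333, 'joint_pos': array([-3.53731348e+01,  4.89153414e+00,  9.15760142e+01,  8.78259955e-03,
        8.36718265e+01, -2.41316329e+01]), 'qd': array([-0.1366485 , -0.06375648, -0.40173085, -0.17854858, -0.04665221,
       -0.08901804]), 'joint_efforts': array([-1.03465773e-01, -5.40977776e+01, -4.95461977e+01,  1.50173814e-04,
        1.71906722e-02,  5.75515267e-03]), 'tool_pos': array([ 497.32374574, -290.21926822,  197.51359621]), 'tcp_rot': array([-1.79876373e+02, -6.49452839e-02,  7.87574494e+01]), 'ft_force': array([ 0.14036151,  0.05456316, -0.73200917]), 'wrist_torque': array([-0.0442857 ,  0.01812296, -0.01600226]), 'finger_gap': -0.1035622513050768}
```

View pics/s18.png

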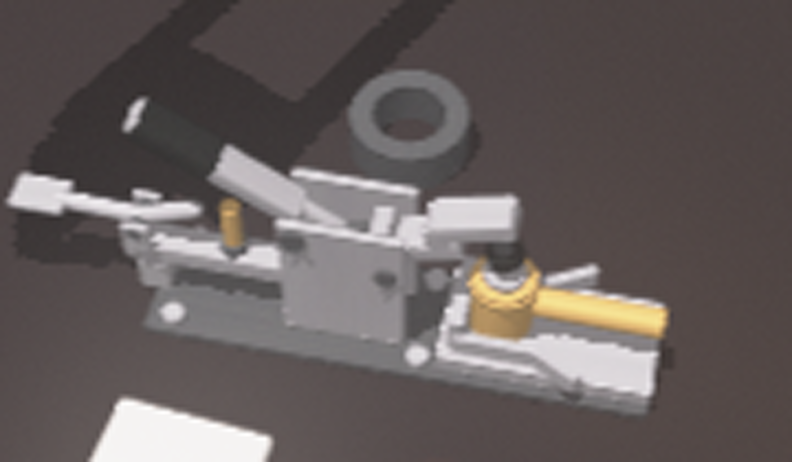

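View pics/s18c.png

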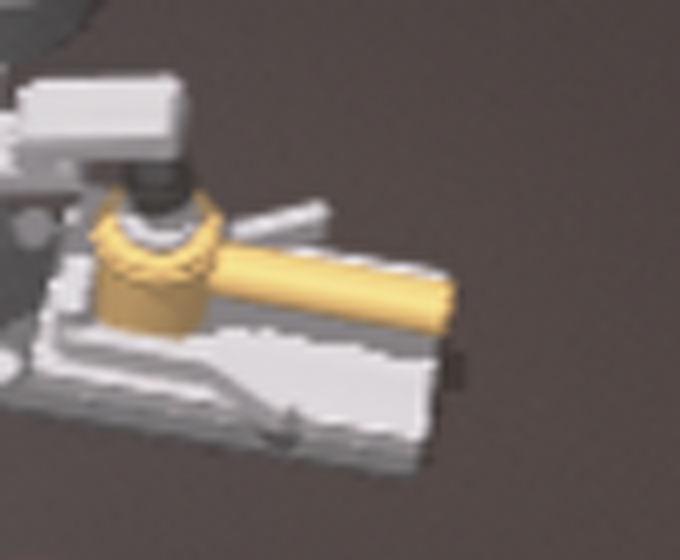

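View pics/t18.png

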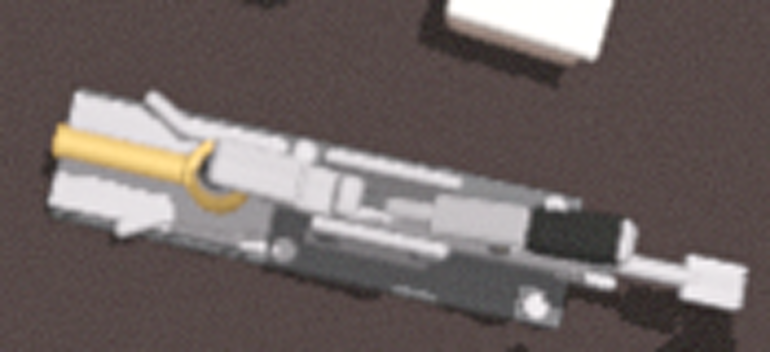

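```bash
python3 -c "
from h import *
print(hand_in())"
```

```text
the job is handed in; nothing more can be done
None
```

The job is handed in after about 15.8 s of the 58 s; the interface gives no verdict.

- **Seating:** I gripped the middle-sized fitting by its pipe, turned it about 10° into line and slid it to the stop. Wrist force peaked at about 17 N, including about 5–8 N of sliding drag, and I backed it off before letting go.
- **Locking:** I pressed the handle down its arc with about 10–13 N at the wrist. The push fell away near dead centre. With the hand lifted clear, the picture showed the handle still down and level, so it held itself locked.
- **Release:** I pressed the lever down about 12 mm with at most about 7 N. The handle went back over centre and rose, and then I withdrew the arm.

**Last checks:** In the final pictures the handle is back at its open position and the lever is at rest. The fitting is upright in the same place as when I let go of it, and the tool touches nothing.

**Less certain:**
- That the plug is fully home was only seen: it stands lower than before in the scene image. I did not measure it.
- The scene and top cameras disagreed by about 4 mm on the clamp's place along its length. I averaged them, and the stop contact came where that average predicted.
- I did not measure the tub, roll and coil at the end. The arm did not visibly touch any of them.

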